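Blow off a fallen bisque bottle and stand it back in its row

ROBOT

A 7-joint arm with a two-finger parallel gripper is mounted at the origin on the work surface. World frame = base frame: x ahead of the robot, y to its left, z up, the work surface at z = 0. Lengths are in m, angles in rad, forces in N, time in s.
With the tool pointing down it reaches from about 0.4 to 0.85 m from the base axis. Payload 4.5 kg.
Tool frame: the origin (TCP) lies at the very end of the fingers, on their centre line; the grasp point (between the pads) lies 19 mm behind it; z points along the fingers, y is the line along which they close (so a half turn about z gives the same grasp; the last joint's range is limited). The gripper opens to 88 mm and grips with 3 to 60 N. Pads are 18 mm wide; open, the fingers measure 123 mm over their backs; the gripper's body (75 mm by 187 mm) begins 45 mm behind the grasp point.
Start: joints at [1.352, 0.689, -0.195, 1.565, 0.157, 0.902, -0.215], TCP at [0.156, -0.605, 0.239] pointing down, gripper open.
Joint ranges: [-3.01, 3.01], [-0.46, 2.08], [-1.47, 1.51], [0.13, 2.56], [-1, 4.14], [0.04, 2.09], [-2.66, 2.66]. Speed limits (rad/s): [2.57, 2.57, 3.14, 3.14, 3.14, 3.14, 3.14].

INTERFACE

Orientations are given as a unit quaternion [x, y, z, w].
In Python, from plant import r gives the robot as it stands. The module is installed in compiled form; this text tells all that it offers.
- The arm moves only by the tool step_arm, never from a script. Its argument "increments" is a list of rows, each a list of 2 entries, a list of its own where there are three numbers: the shift along the world's x, y, z in cm, then the turn, a rotation vector about the world's x, y, z in degrees. A call has exactly 10 rows; each row shifts and turns the commanded pose from where the row before left it; what a row does not reach is not made up. A row lasts 1/10 s, in which the tool goes at most 50 mm and 8.59 degrees, less where a joint would pass 70% of its speed; a pose out of reach is approached as far as the arm can. A call is refused whole if a number of a shift passes 5 or a number of a turn 8.59, either way. A call with a gripper value outside its range is refused whole. "fingers" is the opening, from 0 (shut) to 1 (fully open), set as the call begins (left out, the last holds). The fingers move at their own pace and stop on an object; "grip_force" is the grip in N (left out, the last holds). Time passes only in rows, so rows that do not move let the fingers close, or fill a call up. It gives the time, the measured TCP pose, the force, the opening and the grip force at its end, in the units of the state.
- r.get_state(): the state, without advancing time (a new reading comes with each control period).
- r.snapshot(name): name is "scene" or "side" or "wrist"; returns (picture, depth): 420x560x3 uint8, red, green, blue; 420x560 float32, m along the optical axis (not along the pixel's ray), 0 where there is no reading.
- r.calibration(name): a dict with "fov_y" (degrees; the focal length in pixels is half the picture's height over the tangent of half this angle, whatever the lens; pixels are square), "cx", "cy" (the principal point, pixels), "R" (3x3) and "t" (3): a world point X has camera coordinates R X + t. Camera axes: x right, y down, z forward; pixel columns grow to the right and rows downward; lengths in m; the calibration is good to about 2 mm. The wrist camera is an equidistant fisheye: a pixel r from the principal point sees the ray r / f radians off the axis. A picture is of the moment at which its call begins: read the wrist's pose just before it. calibration takes no time and is no camera call; for the wrist camera it gives the pose at the moment of the call.
- r.finish_job(): hands the job in; it is judged then, once.
The state is a dict: "clock": time; "q": joint angles; "qd": joint speeds; "joint_torque": joint torques, N m; "tool_pos": TCP position; "eef_rot": TCP orientation; "contact_force": force on the tool from outside, world axes, zero at the start; "moment": the same for the moment, N m; "opening": opening from 0.0 (shut) to 1.0 (fully open); "finger_force": force on a finger pad.
Only numpy, scipy, OpenCV 4.12 (cv2) and the standard library are available. Lean on these libraries where they do the work, as an engineer would, in place of code of your own. Each camera call takes 0.05 s, during which the arm holds its last target. There are 200 camera calls.

TASK

One bisque bottle has fallen over on the belt. Stand it upright on the middle of the round pad of the blow-off stand and let go, squeeze the blow gun's trigger fully home for about a second and release it, then stand the bottle back in the gap in the row: upright, in line with the others and clear of both neighbours. Set it down gently each time, it is brittle, and do not shift the other bottles, the mug, the brush jar or the flat brush.

Things in the scene. Friction and masses are not known exactly. Their poses are not given: they have to be found in the camera images.
- fallen_bottle: Bottle lying on its side on the belt, mouth to -y, turned up to 45 degrees towards the robot or 10 away: beige bisque, 165 mm tall, 0.28 kg, can roll. Origin: centre of its underside; +z along its axis to the mouth (lying, 30 mm above the belt). Foot 44 mm across; egg-shaped body 60 mm across (full width 36 to 80 mm from the underside); straight neck 27 mm across, 134 to 165 mm.
- bottle_left_near: Standing neighbour, same bottle as fallen_bottle; origin = centre of its underside, on the belt. It bounds the gap on the left (+y) side.
- bottle_left_far: Standing neighbour, same bottle as fallen_bottle; origin = centre of its underside, on the belt. Next in the row, 74 to 80 mm left of bottle_left_near.
- bottle_right_near: Standing neighbour, same bottle as fallen_bottle; origin = centre of its underside, on the belt. It bounds the gap on the right (-y) side, 146 to 158 mm (centre to centre) from bottle_left_near; the fallen bottle belongs halfway between the two.
- bottle_right_far: Standing neighbour, same bottle as fallen_bottle; origin = centre of its underside, on the belt. Next in the row, 74 to 80 mm right of bottle_right_near.
- row_line (a point): Point on the green belt, 60 mm above the bench, on the line of the row. y runs along the row, x across the belt away from the robot, z up. The belt reaches from x -255 to +60 mm (side frames 3 mm lower, 25 mm wide) and ends at y +240 mm; a steel guide rod runs along the row at x +56 mm, 65 mm above the belt.
- pad_top (a point): Centre of the top of the blow-off stand's round rubber pad, 88 mm across, 34 mm above the bench. The stand's x runs from the blow gun over the pad to the dust catcher, y to the left, z up. The gun's nozzle tip is at x -69 mm, 78 mm above the pad.
- dust_catcher (a point): Middle of the top edge of the sheet-metal dust catcher, 108 mm above the bench, 82 mm beyond the pad's centre (+x). It is 120 mm wide in y, its side wings reach 26 mm back towards the pad; a 76 mm pipe almost as high stands behind it. Axes as pad_top.
- grip_mid (a point): Point on the centreline of the blow gun's fixed black pistol grip, 112 mm above the bench; the gun is clamped lying on its side. Axes as pad_top. The grip runs along y from -62 to +50 mm, 26 mm wide in x, 24 mm high; only the bench is below. Barrel and clamp (tops 13 and 18 mm higher) lie at y -70 mm, x -21 to +67 mm; a brass elbow (11 mm higher) and its pipe at y +72 mm.
- trigger_mid (a point): Middle of the trigger's front face, beside grip_mid: a steel lever 16 mm high, 9 mm thick, 75 mm long, on a vertical pin beside the barrel (x +25.5, y -54 mm from grip_mid), on the +x side of the grip. Over grip and trigger at grip_mid's y: 59 mm in x released (-13 to +46 mm from grip_mid), 43 mm squeezed home (-13 to +30 mm).
- trigger (a joint): Trigger angle, rad: 0 released, 0.28 squeezed home on its stop; its free end swings towards the grip. A spring returns it; at grip_mid's y it takes 5 N to start and 10 N to hold home.
- mug: Bystander: green ceramic mug, 80 mm across, 85 mm tall, left of the dust catcher; origin = centre of its underside.
- brush_jar: Bystander: glass jar 76 mm across, 100 mm tall, with three brushes reaching to about 220 mm; origin = centre of its underside.
- flat_brush: Bystander: flat brush 200 mm long, lying on the bench at the robot's left; length along its x.
Mind the look-alikes: they are no part of the job. Leave any pink or purple look-alike of the bottle_left_far alone. Leave any orange look-alike of the fallen_bottle alone.

How it is judged:
By the outcome, as a careful person would: the job done as asked, in the order asked, and still so for the second after the job is handed in, with the robot touching nothing.
It also fails if it takes over 67 s, if anything falls off the work surface, if the arm or the gripper's body presses on something with over 40 N, if the wrist force passes 120 N, or if a joint passes its speed limit or range.

## Working session

There is one attempt and no reset: what is moved stays moved. The work goes in short steps, Python scripts to look and compute and a tool call to move; the robot and the scene stay as the last step left them, time stands still between calls to the robot, and variables do not carry over. Pictures are saved under pics/ and viewed, at most 10 in all, crops included, and the job is handed in when it is done.

Besides the shell and the picture viewer there is one more tool, called after "Emit:" by a JSON object that holds its "op" and its "data", one argument or row to a line. step_arm: Moves the arm, as the interface text tells. Its arguments: {"type":"object","properties":{"increments":{"type":"array","items":{"type":"array"}},"fingers":{"type":"number"},"grip_force":{"type":"number"}},"required":["increments"]}

```bash
mkdir -p pics; cat > h.py <<'E'
import numpy as np,cv2
from plant import r
def cal(n):
    c=r.calibration(n);c['f']=210/np.tan(np.radians(c['fov_y'])/2);c['R']=np.array(c['R']);c['t']=np.array(c['t']);return c
def cloud(n,d,c):
    v,u=np.mgrid[0:420,0:560];x=(u-c['cx'])/c['f'];y=(v-c['cy'])/c['f']
    P=np.stack([x*d,y*d,d],-1);return (P-c['t'])@c['R']
E
python3 - <<'E'
from h import *
s=r.get_state();print(s)
for n in('scene','side'):
    c=cal(n);p,d=r.snapshot(n);np.savez('pics/%s0.npz'%n,p=p,d=d,W=cloud(n,d,c))
    cv2.imwrite('pics/%s0.png'%n,p[:,:,::-1]);print(n,c['fov_y'],-c['R'].T@c['t'],c['R'][2],(d>0).mean())
E
```

```text
{'clock': 0.0, 'q': array([ 1.35178507,  0.68996255, -0.19450144,  1.56633609,  0.15727348,
        0.9025111 , -0.2150664 ]), 'qd': array([ 0.00176655,  0.00013198,  0.00298454,  0.00078846, -0.00023561,
       -0.00188144,  0.00134881]), 'joint_torque': array([-4.48453477e-05, -5.27562010e+01, -1.26694847e+00, -1.53429991e+01,
       -5.26984571e-02,  6.67474349e-03,  1.88295526e-04]), 'tool_pos': array([ 0.15612149, -0.60453277,  0.23792521]), 'eef_rot': array([ 9.92015295e-01,  1.26114309e-01, -1.76553176e-04, -8.97405816e-04]), 'contact_force': array([-0.83413171,  0.80500664,  0.36817575]), 'moment': array([-0.03932602,  0.00153603, -0.01105419]), 'finger_force': 0.0, 'opening': 1.0018724835541026}
scene 55.98523451449602 [1.03681288 0.61895104 1.31101663] [-0.33343598 -0.42112612 -0.84348873] 0.9959438775510204
side 54.49244395465604 [ 0.07014744 -0.87146337  1.19663807] [ 0.31846047  0.60111143 -0.73297202] 0.9959566326530612
```

View pics/scene0.png

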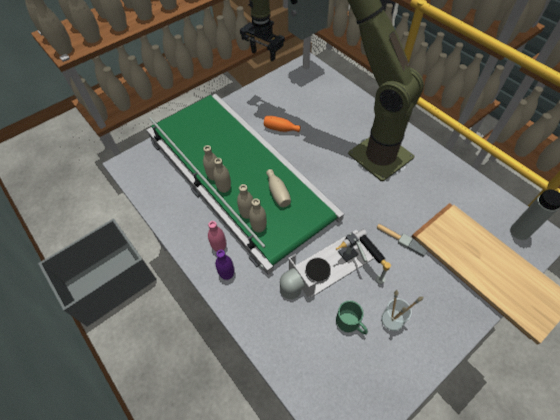

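View pics/side0.png

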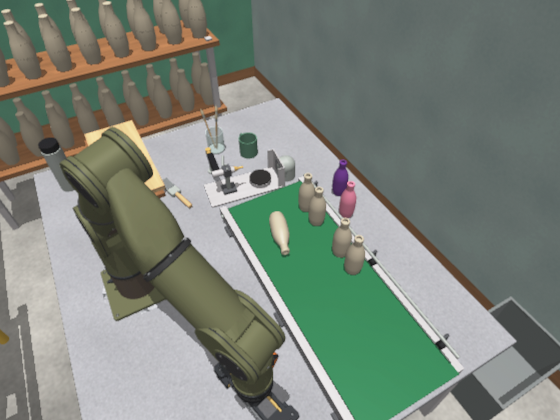

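The scene view shows the fallen bottle at (278,188), the row at (209,163), (221,176), (245,203) and (258,217), the pad at (318,270) and the gun grip around (375,250). The orange, pink and purple look-alikes are well away from these. Next I'll measure from the clouds.

```bash
cat > m.py <<'E'
from h import *
Q=[];C=[]
for n in('scene','side'):
    z=np.load('pics/%s0.npz'%n);ok=z['d']>0;Q.append(z['W'][ok]);C.append(z['p'][ok])
def clus(P,g=.006,mn=6):
    ij=np.floor((P[:,:2]+2)/g).astype(int);im=np.zeros((700,700),np.uint8);im[ij[:,0],ij[:,1]]=1
    k,l=cv2.connectedComponents(im);L=l[ij[:,0],ij[:,1]]
    return [P[L==i] for i in range(1,k) if (L==i).sum()>=mn]
for n,W,c in zip(('scene','side'),Q,C):
    print(n)
    b=(W[:,0]>.3)&(W[:,0]<.9)&(abs(W[:,1])<.6)
    c=c.astype(int)
    g=b&(c[:,1]>1.6*c[:,0])&(c[:,1]>60)&(abs(W[:,2]-.06)<.02);print('belt z',np.median(W[g,2]),g.sum(),np.percentile(W[g],[.5,99.5],axis=0).round(3).tolist())
    m=b&(W[:,2]>.207)&(W[:,2]<.235)
    for k in clus(W[m]):print('top',k.mean(0).round(4),np.ptp(k,0).round(3),len(k))
    m=b&(W[:,2]>.128)&(W[:,2]<.2)&(W[:,1]<.2)
    hsv=cv2.cvtColor(c.astype(np.uint8)[None],cv2.COLOR_RGB2HSV)[0]
    bel=b&(abs(W[:,2]-.09)<.04)&(W[:,2]>.066)&(c[:,0]>130)&(hsv[:,1]>40)&(hsv[:,1]<140)&(hsv[:,0]<25)
    for k in clus(W[bel],mn=60):
        (q,s,a)=cv2.minAreaRect((k[:,:2]*1000).astype(np.float32));print('fallen',k.mean(0).round(4),len(k),np.round(q),np.round(s),round(a),'z',np.percentile(k[:,2],[5,98]).round(3))
    dk=b&(c.max(1)<45)
    for k in clus(W[dk&(abs(W[:,2]-.034)<.008)],mn=30):
        q=cv2.minEnclosingCircle((k[:,:2]*1000).astype(np.float32));print('pad?',k.mean(0).round(4),len(k),q)
    for k in clus(W[dk&(abs(W[:,2]-.115)<.02)],mn=15):
        (q,s,a)=cv2.minAreaRect((k[:,:2]*1000).astype(np.float32));print('grip?',k.mean(0).round(4),len(k),np.round(q),np.round(s),round(a))
# ortho picture
im=np.zeros((700,900,3),np.uint8);x0,y0,s=.42,.02,.0005
W=np.concatenate(Q);c=np.concatenate(C);o=np.argsort(W[:,2]);W=W[o];c=c[o]
for w,k in zip(W,c):
    j=int((.52-w[1])/.001);i=int((.92-w[0])/.001)
    if 0<=i<600 and 0<=j<800 and w[2]<.4: cv2.circle(im,(j,i),1,k[::-1].tolist(),-1)
cv2.imwrite('pics/ortho.png',im[:600,:800])
z=np.load('pics/scene0.npz')['p'];cv2.imwrite('pics/standcrop.png',cv2.resize(z[215:315,270:420,::-1],None,fx=5,fy=5,interpolation=cv2.INTER_CUBIC))
E
python3 m.py
```

```text
scene
belt z 0.057790145258641235 8756 [[0.382, -0.596, 0.048], [0.694, 0.123, 0.065]]
top [ 0.6334 -0.3232  0.2194] [0.027 0.029 0.019] 53
top [ 0.6363 -0.2477  0.2182] [0.027 0.028 0.02 ] 57
top [ 0.6394 -0.0939  0.2187] [0.026 0.029 0.022] 63
top [ 0.6425 -0.0192  0.2194] [0.029 0.028 0.019] 62
fallen [ 0.4976 -0.0862  0.1112] 337 [ 493. -103.] [162.  47.] 75 z [0.1   0.121]
pad? [0.5809 0.2355 0.0323] 397 ((580.7525024414062, 235.35513305664062), 43.44175338745117)
grip? [0.4217 0.3218 0.121 ] 210 [420. 321.] [106.  24.] 82
side
belt z 0.06353529261056703 15524 [[0.383, -0.598, 0.058], [0.692, 0.104, 0.07]]
top [ 0.6327 -0.3307  0.2228] [0.028 0.028 0.025] 89
top [ 0.6361 -0.2554  0.2226] [0.027 0.028 0.024] 85
top [ 0.6395 -0.1012  0.2219] [0.027 0.028 0.026] 73
top [ 0.6422 -0.0264  0.223 ] [0.028 0.033 0.026] 67
fallen [ 0.4873 -0.1051  0.1128] 382 [ 488. -108.] [158.  54.] 72 z [0.099 0.125]
```

View pics/ortho.png

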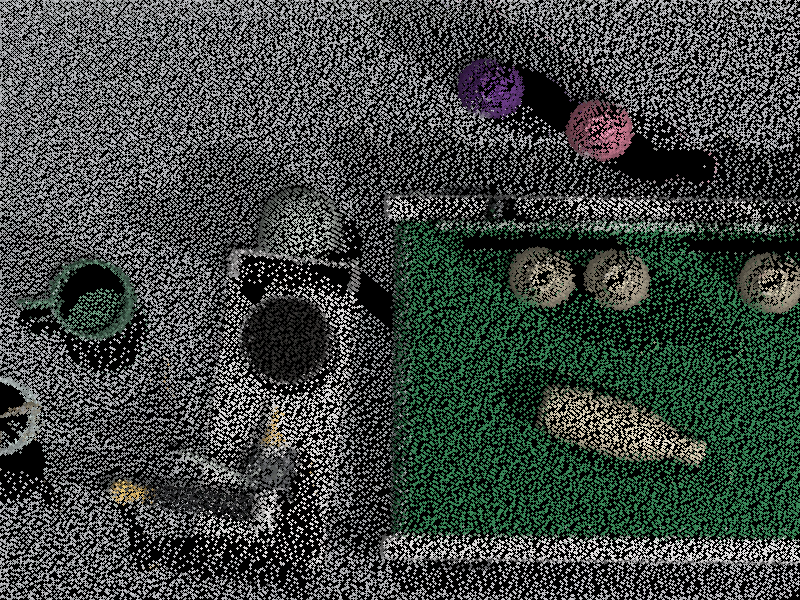

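View pics/standcrop.png

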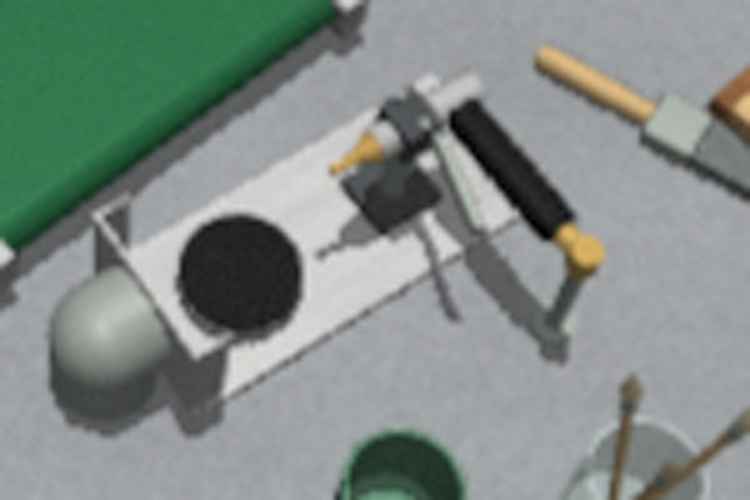

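Measured so far:

| Item | Position |
|---|---|
| Row tops | spacing 75 / 154 / 75 mm, consistent with the text |
| Gap middle | about (0.638, -0.1745) |
| Bottle foot | about (0.514, -0.026) |
| Bottle axis | 16.5° towards the robot |
| Pad | (0.581, 0.236), circle radius 43.4 mm against 44 expected |
| Stand yaw | about -8° |
| Grip mid | about (0.421, 0.327) |

I'll move to a standoff above the bottle, with the tool tilted 25° towards the foot.

Emit:
{"op": "step_arm", "data": {
  "increments": [
    [[2,2.8,0],[0,0,5.9]],
    [[2,2.8,0],[0,0,5.9]],
    [[2,2.8,0],[0,0,5.9]],
    [[2,2.8,0],[0,0,5.9]],
    [[2,2.8,0],[0,0,5.9]],
    [[2,2.8,0],[0,0,5.9]],
    [[2,2.8,0],[0,0,5.9]],
    [[2,2.8,0],[0,0,5.9]],
    [[2,2.8,0],[0,0,5.9]],
    [[2,2.8,0],[0,0,5.9]]
  ],
  "fingers": 1
}}

```text
clock: 1.1
tool_pos: [0.3568, -0.3239, 0.2386]
eef_rot: [0.8, 0.6, -0.0, -0.0]
contact_force: [-0.8, -0.6, -0.2]
opening: 1.002
finger_force: 0.0
```

```bash
python3 -c "
from h import *
s=r.get_state();print(s['clock'],s['q'].round(4).tolist(),s['tool_pos'].round(4).tolist(),s['eef_rot'].round(4).tolist())"
```

```text
1.1 [0.9503, 0.535, -0.4751, 1.9763, 0.3641, 0.714, -0.0311] [0.3568, -0.3239, 0.2386] [0.8001, 0.5998, -0.0001, -0.0002]
```

Emit:
{"op": "step_arm", "data": {
  "increments": [
    [[1.2,1.9,-0.4],[2.4,-0.7,0]],
    [[1.2,1.9,-0.4],[2.4,-0.7,0]],
    [[1.2,1.9,-0.4],[2.4,-0.7,0]],
    [[1.2,1.9,-0.4],[2.4,-0.7,0]],
    [[1.2,1.9,-0.4],[2.4,-0.7,0]],
    [[1.2,1.9,-0.4],[2.4,-0.7,0]],
    [[1.2,1.9,-0.4],[2.4,-0.7,0]],
    [[1.2,1.9,-0.4],[2.4,-0.7,0]],
    [[1.2,1.9,-0.4],[2.4,-0.7,0]],
    [[1.2,1.9,-0.4],[2.4,-0.7,0]]
  ]
}}

```text
clock: 2.1
tool_pos: [0.4773, -0.1337, 0.1984]
eef_rot: [0.782, 0.584, 0.174, -0.131]
contact_force: [0.7, -0.5, -0.4]
opening: 1.0
finger_force: 0.0
```

```bash
cat > fk.py <<'E'
import numpy as np,itertools
from scipy.spatial.transform import Rotation as Ro
from scipy.optimize import least_squares
# chain Rz Ry Rz Ry Rz Ry Rz with signs s, tool yaw offset
def fk(q,p,s):
    h,d0,L1,a,L2,b,Lt,o=p
    A=Ro.from_euler('z',s[0]*q[0]);x=np.array([0,0,h]);x=x+A.apply([d0,0,0])
    A=A*Ro.from_euler('y',q[1])*Ro.from_euler('z',s[1]*q[2]);x=x+A.apply([a,0,L1])
    A=A*Ro.from_euler('y',q[3]);x=x+A.apply([-a,0,0])
    A=A*Ro.from_euler('z',s[2]*q[4]);x=x+A.apply([0,0,L2])
    A=A*Ro.from_euler('y',q[5]);x=x+A.apply([b,0,0])
    A=A*Ro.from_euler('z',s[3]*q[6]+o);x=x+A.apply([0,0,Lt])
    return x,A
E
python3 - <<'E'
from h import *
from fk import *
import json
s=r.get_state();print(s['clock'],s['q'].round(4).tolist(),s['tool_pos'].round(4).tolist(),s['eef_rot'].round(4).tolist(),s['contact_force'])
p,d=r.snapshot('wrist');cv2.imwrite('pics/w1.png',p[:,:,::-1]);np.savez('pics/w1.npz',p=p,d=d)
E
```

```text
2.1 [0.8989, 0.7459, -0.7407, 1.9537, 0.0637, 0.6004, -0.0361] [0.4773, -0.1337, 0.1984] [0.7821, 0.5837, 0.1742, -0.1313] [ 0.72751811 -0.47160713 -0.37423568]
```

View pics/w1.png

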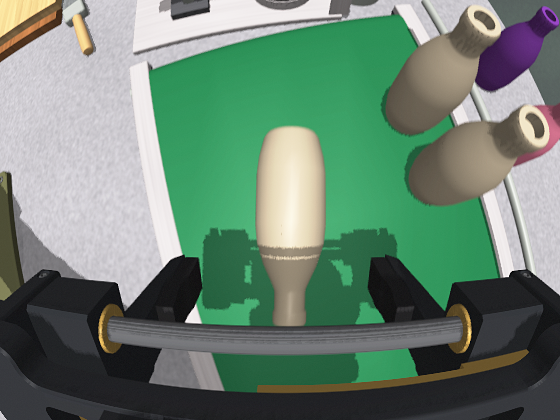

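The wrist view shows the bottle's foot at (290,127), with its axis close to vertical in the picture at u≈290. The fingers straddle it symmetrically. I'll refine the axis from this view and fit the arm kinematics to check that the standing pose can be reached.

```bash
cat >> h.py <<'E'
def wray(u,v,c):
    x=np.asarray(u,float)-c['cx'];y=np.asarray(v,float)-c['cy'];rr=np.hypot(x,y)+1e-9;f=c['f'];th=rr/f
    D=np.stack([np.sin(th)*x/rr,np.sin(th)*y/rr,np.cos(th)],-1);return D@c['R'],-c['R'].T@c['t']
def wplane(u,v,c,z):
    D,o=wray(u,v,c);return o+D*((z-o[2])/D[...,2])[...,None]
E
python3 - <<'E'
from h import *
from fk import *
c=cal('wrist');p=np.load('pics/w1.npz')['p'];hsv=cv2.cvtColor(p,cv2.COLOR_RGB2HSV)
m=((hsv[...,0]<28)&(hsv[...,1]>25)&(hsv[...,1]<150)&(hsv[...,2]>90)).astype(np.uint8);m[:, :230]=0;m[:,350:]=0
pts=[];
for v in range(126,315,6):
    u=np.where(m[v])[0]
    if len(u)>20:
        A=wplane(u.min(),v,c,.09);B=wplane(u.max(),v,c,.09);pts.append([*((A+B)/2)[:2],np.linalg.norm(A-B)*1000])
pts=np.array(pts);print((pts[::4]*[1000,1000,1]).round(1).tolist())
q=pts[2:-2,:2];l=cv2.fitLine(q.astype(np.float32),cv2.DIST_HUBER,0,.001,.001).ravel();print('dir',l[:2],np.degrees(np.arctan2(l[0],l[1])),'pt',l[2:])
vt=np.where(m[:,290])[0];print('foot top row',vt.min(),[wplane(290,vt.min(),c,z).round(4).tolist() for z in(.112,.09,.068)])
# FK fit
D=[([1.35178507,.68996255,-.19450144,1.56633609,.15727348,.9025111,-.2150664],[.15612149,-.60453277,.23792521],[.992015,.126114,-.000177,-.000897]),
([0.9503,0.535,-0.4751,1.9763,0.3641,0.714,-0.0311],[0.3568,-0.3239,0.2386],[0.8001,0.5998,-0.0001,-0.0002]),
([0.8989,0.7459,-0.7407,1.9537,0.0637,0.6004,-0.0361],[0.4773,-0.1337,0.1984],[0.7821,0.5837,0.1742,-0.1313])]
best=[]
for s in itertools.product([1,-1],repeat=4):
  for o0 in (0,1.57,3.14,-1.57):
    def f(x):
        e=[]
        for qq,P,R in D:
            X,A=fk(qq,x,s);e+=list(X-P)+list(.3*(Ro.from_quat(R).inv()*A).as_rotvec())
        return np.r_[e,1e-3*(x[[1,3,5]])]
    g=least_squares(f,[.3,0,.4,0,.35,0,.25,o0]);best.append((g.cost,s,g.x))
best.sort(key=lambda b:b[0])
for b in best[:3]:print(b[0],b[1],b[2].round(4).tolist())
E
```

```text
[[516.6, -22.2, 38.5], [510.5, -43.9, 54.5], [503.9, -64.6, 58.0], [497.5, -84.6, 58.1], [491.7, -104.3, 57.6], [485.9, -123.8, 48.8], [479.8, -143.0, 34.4], [473.7, -162.5, 23.5]]
dir [0.29513425 0.9554558 ] 17.165586 pt [ 0.4929996  -0.09995493]
foot top row 127 [[0.5146, -0.0259, 0.112], [0.5175, -0.0175, 0.09], [0.5203, -0.009, 0.068]]
0.00037775362639011695 (-1, -1, -1, -1) [0.3047, 0.0329, 0.6238, 0.0155, 0.355, 0.1029, 0.333, 1.5708]
0.0003777536263901193 (-1, -1, -1, -1) [0.3047, 0.0329, 0.6238, 0.0155, 0.355, 0.1029, 0.333, 1.5708]
0.00037775362639012086 (-1, -1, -1, -1) [0.3047, 0.0329, 0.6238, 0.0155, 0.355, 0.1029, 0.333, 1.5708]
```

The axis is confirmed: 17.2°, and the 75 mm grasp station is at (0.4935, -0.098). Tilting the bottle up directly at the pad would bring the wrist close to the brushes. So I'll stand it up on the free belt first, then regrip the neck from above for the pad. First I'll refine the FK model and check that the standing pose can be reached.

```bash
cat > fk.py <<'E'
import numpy as np
from scipy.spatial.transform import Rotation as Ro
from scipy.optimize import least_squares
def fk(q,T):
    T=np.reshape(T,(7,3));A=Ro.identity();x=np.zeros(3)
    for i in range(7):
        A=A*Ro.from_euler('zyzyzyz'[i],(1 if i%2 else -1)*q[i]);
        if i==6:A=A*Ro.from_euler('z',np.pi/2)
        x=x+A.apply(T[i])
    return x,A
D=[([1.35178507,.68996255,-.19450144,1.56633609,.15727348,.9025111,-.2150664],[.15612149,-.60453277,.23792521],[.992015,.126114,-.000177,-.000897]),
([0.9503,0.535,-0.4751,1.9763,0.3641,0.714,-0.0311],[0.3568,-0.3239,0.2386],[0.8001,0.5998,-0.0001,-0.0002]),
([0.8989,0.7459,-0.7407,1.9537,0.0637,0.6004,-0.0361],[0.4773,-0.1337,0.1984],[0.7821,0.5837,0.1742,-0.1313])]
T0=np.array([[0,0,.3],[0,0,0],[0,0,.42],[0,0,0],[0,0,.4],[.05,0,0],[0,0,.27]])
Wt=np.array([[.3,.3,1],[.3,.3,1e3],[.3,.3,.3],[.3,.3,1e3],[.3,.3,.3],[.5,.5,1e3],[1e3,1e3,.5]])
def fit():
    f=lambda t:np.r_[np.concatenate([(fk(q,t)[0]-P)*100 for q,P,_ in D]),(t.reshape(7,3)-T0).ravel()*Wt.ravel()]
    return least_squares(f,T0.ravel()).x
LO=np.array([-3.01,-.46,-1.47,.13,-1,.04,-2.66]);HI=np.array([3.01,2.08,1.51,2.56,4.14,2.09,2.66])
def ik(P,R,T,q0,w=.003):
    f=lambda q:np.r_[(fk(q,T)[0]-P)*10,(R.inv()*fk(q,T)[1]).as_rotvec()*3,w*(q-q0)]
    return least_squares(f,np.clip(q0,LO+.01,HI-.01),bounds=(LO,HI))
E
python3 - <<'E'
from fk import *
T=fit();print(T.reshape(7,3).round(3).tolist())
for q,P,R in D:
    x,A=fk(q,T);print((x-P).round(4),np.degrees((Ro.from_quat(R).inv()*A).as_rotvec()).round(2))
R0=Ro.from_quat(D[2][2]);u=np.array([-.295,-.9555,0]);k=np.cross(u,[0,0,1])
q=np.array(D[2][0])
for base in ([.47,-.10,.062],[.5,-.05,.062]):
  q=np.array(D[2][0])
  for ang,yaw in((20,0),(40,0),(60,0),(80,0),(90,0),(90,15),(90,30)):
    R=Ro.from_rotvec([0,0,np.radians(yaw)])*Ro.from_rotvec(np.radians(ang)*k)*R0
    P=np.array(base)+[0,0,.1]+R.as_matrix()[:,2]*.019
    s=ik(P,R,T,q);q=s.x;x,A=fk(q,T);W=x-A.as_matrix()[:,2]*T[-1]
    print(ang,yaw,q.round(2),'err',np.linalg.norm(x-P).round(4),np.degrees((R.inv()*A).magnitude()).round(1),'wrist',W.round(2),'d',A.as_matrix()[:,2].round(2))
E
```

```text
[[-0.0, -0.017, 0.307], [-0.025, -0.017, 0.0], [0.053, -0.014, 0.563], [-0.024, -0.014, -0.0], [0.007, 0.01, 0.365], [0.045, 0.004, -0.0], [0.0, 0.0, 0.269]]
[-0.  0.  0.] [ 0.  0. -0.]
[ 0. -0. -0.] [-0.01  0.    0.  ]
[-0. -0.  0.] [-0.   -0.   -0.01]
20 0 [ 0.36  0.67 -0.31  2.06  0.24  0.44 -0.4 ] err 0.0 0.0 wrist [ 0.46 -0.12  0.41] d [ 0.02  0.09 -1.  ]
40 0 [-0.08  0.68  0.03  2.06  0.44  0.54 -0.74] err 0.0 0.0 wrist [ 0.49 -0.04  0.4 ] d [-0.08 -0.24 -0.97]
60 0 [-0.37  0.8   0.24  2.04  0.57  0.7  -0.98] err 0.0 0.0 wrist [0.51 0.04 0.37] d [-0.17 -0.54 -0.82]
80 0 [-0.54  0.97  0.36  2.    0.63  0.89 -1.11] err 0.0 0.0 wrist [0.53 0.09 0.31] d [-0.25 -0.78 -0.58]
90 0 [-0.59  1.06  0.41  1.97  0.65  0.99 -1.15] err 0.0 0.0 wrist [0.54 0.12 0.27] d [-0.27 -0.86 -0.43]
90 15 [-0.72  1.07  0.46  2.15  0.9   0.78 -1.31] err 0.0 0.0 wrist [0.48 0.13 0.27] d [-0.04 -0.9  -0.43]
90 30 [-0.75  1.07  0.37  2.37  1.4   0.75 -1.78] err 0.0 0.0 wrist [0.42 0.12 0.27] d [ 0.19 -0.88 -0.43]
20 0 [ 0.24  0.68 -0.3   2.01  0.22  0.47 -0.48] err 0.0 0.0 wrist [ 0.49 -0.07  0.41] d [ 0.02  0.09 -1.  ]
40 0 [-0.15  0.71 -0.    1.98  0.41  0.62 -0.79] err 0.0 0.0 wrist [0.52 0.01 0.4 ] d [-0.08 -0.24 -0.97]
60 0 [-0.39  0.82  0.17  1.93  0.53  0.82 -0.99] err 0.0 0.0 wrist [0.54 0.09 0.37] d [-0.17 -0.54 -0.82]
80 0 [-0.54  0.97  0.28  1.87  0.59  1.04 -1.1 ] err 0.0 0.0 wrist [0.56 0.14 0.31] d [-0.25 -0.78 -0.58]
90 0 [-0.59  1.06  0.33  1.84  0.61  1.14 -1.13] err 0.0 0.0 wrist [0.57 0.17 0.27] d [-0.27 -0.86 -0.43]
90 15 [-0.7   1.04  0.35  2.01  0.83  0.96 -1.24] err 0.0 0.0 wrist [0.51 0.18 0.27] d [-0.04 -0.9  -0.43]
90 30 [-0.79  1.05  0.37  2.21  1.17  0.8  -1.51] err 0.0 0.0 wrist [0.45 0.17 0.27] d [ 0.19 -0.88 -0.43]
```

The standing pose is reachable with good margins. Next: descend along the tool axis and close gently.

Emit:
{"op": "step_arm", "data": {
  "increments": [
    [[0.18,0.43,-1.26],[0,0,-0.07]],
    [[0.18,0.43,-1.26],[0,0,-0.07]],
    [[0.18,0.43,-1.26],[0,0,-0.07]],
    [[0.18,0.43,-1.26],[0,0,-0.07]],
    [[0.18,0.43,-1.26],[0,0,-0.07]],
    [[0.18,0.43,-1.26],[0,0,-0.07]],
    [[0.19,0.43,-1.26],[0,0,-0.07]],
    [[0.19,0.43,-1.26],[0,0,-0.07]],
    [[0.19,0.43,-1.26],[0,0,-0.07]],
    [[0.19,0.43,-1.26],[0,0,-0.07]]
  ]
}}

```text
clock: 3.15
tool_pos: [0.495, -0.0918, 0.072]
eef_rot: [0.786, 0.579, 0.174, -0.129]
contact_force: [-0.2, 0.4, 0.4]
opening: 0.997
finger_force: 0.0
```

Emit:
{"op": "step_arm", "data": {
  "increments": [
    [[0,0,0],[0,0,0]],
    [[0,0,0],[0,0,0]],
    [[0,0,0],[0,0,0]],
    [[0,0,0],[0,0,0]],
    [[0,0,0],[0,0,0]],
    [[0,0,0],[0,0,0]],
    [[0,0,0],[0,0,0]],
    [[0,0,0],[0,0,0]],
    [[0,0,0],[0,0,0]],
    [[0,0,0],[0,0,0]]
  ],
  "fingers": 0.55,
  "grip_force": 20
}}

```text
clock: 4.15
tool_pos: [0.4948, -0.0924, 0.0731]
eef_rot: [0.786, 0.579, 0.174, -0.129]
contact_force: [-1.8, -1.6, 5.4]
opening: 0.668
finger_force: 20.0
```

Emit:
{"op": "step_arm", "data": {
  "increments": [
    [[0,0,0.3],[0,0,0]],
    [[0,0,0.6],[0,0,0]],
    [[0,0,1],[0,0,0]],
    [[0,0,1.2],[0,0,0]],
    [[0,0,1.3],[0,0,0]],
    [[0,0,1.3],[0,0,0]],
    [[0,0,1.2],[0,0,0]],
    [[0,0,1],[0,0,0]],
    [[0,0,0.7],[0,0,0]],
    [[0,0,0.4],[0,0,0]]
  ]
}}

```text
clock: 5.15
tool_pos: [0.4949, -0.0922, 0.1635]
eef_rot: [0.786, 0.579, 0.174, -0.129]
contact_force: [-0.4, -0.2, -3.2]
opening: 0.676
finger_force: 20.0
```

Emit:
{"op": "step_arm", "data": {
  "increments": [
    [[-0.14,-0.12,0.05],[-4.3,1.33,0]],
    [[-0.14,-0.12,0.05],[-4.3,1.33,0]],
    [[-0.14,-0.12,0.05],[-4.3,1.33,0]],
    [[-0.14,-0.12,0.05],[-4.3,1.33,0]],
    [[-0.14,-0.12,0.05],[-4.3,1.33,0]],
    [[-0.14,-0.12,0.05],[-4.3,1.33,0]],
    [[-0.14,-0.12,0.05],[-4.3,1.33,0]],
    [[-0.14,-0.12,0.05],[-4.3,1.33,0]],
    [[-0.14,-0.12,0.05],[-4.3,1.33,0]],
    [[-0.14,-0.12,0.05],[-4.3,1.33,0]]
  ]
}}

```text
clock: 6.15
tool_pos: [0.481, -0.103, 0.1676]
eef_rot: [0.792, 0.584, -0.141, 0.103]
contact_force: [-0.2, -0.3, -4.4]
opening: 0.674
finger_force: 20.0
```

Emit:
{"op": "step_arm", "data": {
  "increments": [
    [[-0.14,-0.12,0.05],[-4.3,1.33,0]],
    [[-0.14,-0.12,0.05],[-4.3,1.33,0]],
    [[-0.14,-0.12,0.05],[-4.3,1.33,0]],
    [[-0.14,-0.12,0.05],[-4.3,1.33,0]],
    [[-0.14,-0.12,0.05],[-4.3,1.33,0]],
    [[-0.14,-0.12,0.05],[-4.3,1.33,0]],
    [[-0.14,-0.12,0.05],[-4.3,1.33,0]],
    [[-0.14,-0.12,0.05],[-4.3,1.33,0]],
    [[-0.14,-0.12,0.05],[-4.3,1.33,0]],
    [[-0.14,-0.12,0.05],[-4.3,1.33,0]]
  ]
}}

```text
clock: 7.15
tool_pos: [0.4674, -0.1142, 0.1709]
eef_rot: [0.679, 0.501, -0.432, 0.318]
contact_force: [-0.3, 0.4, -4.0]
opening: 0.673
finger_force: 20.0
```

```bash
python3 - <<'E'
from h import *
from scipy.spatial.transform import Rotation as Ro
s=r.get_state();M=Ro.from_quat(s['eef_rot']).as_matrix();print(s['clock'],s['tool_pos'],'d',M[:,2].round(3),'y',M[:,1].round(3),'G',s['tool_pos']-.019*M[:,2],s['contact_force'],s['opening'])
ims=[]
for n in('scene','side'):
    c=cal(n);p,d=r.snapshot(n);W=cloud(n,d,c);np.savez('pics/%s1.npz'%n,p=p,d=d,W=W)
    x=c['R']@(s['tool_pos'])+c['t'];u,v=(c['f']*x[:2]/x[2]+[c['cx'],c['cy']]).astype(int);print(n,u,v)
    ims.append(cv2.resize(p[max(v-70,0):v+70,u-70:u+70,::-1],(400,400),interpolation=cv2.INTER_CUBIC))
cv2.imwrite('pics/up1.png',np.hstack(ims))
E
```

```text
7.15 [ 0.46735802 -0.11420224  0.17087969] d [-0.268 -0.865 -0.424] y [ 0.955 -0.295 -0.001] G [ 0.47244354 -0.09776167  0.17893233] [-0.3138557   0.37384632 -3.95023816] 0.6729696723039473
scene 278 168
side 275 222
```

View pics/up1.png

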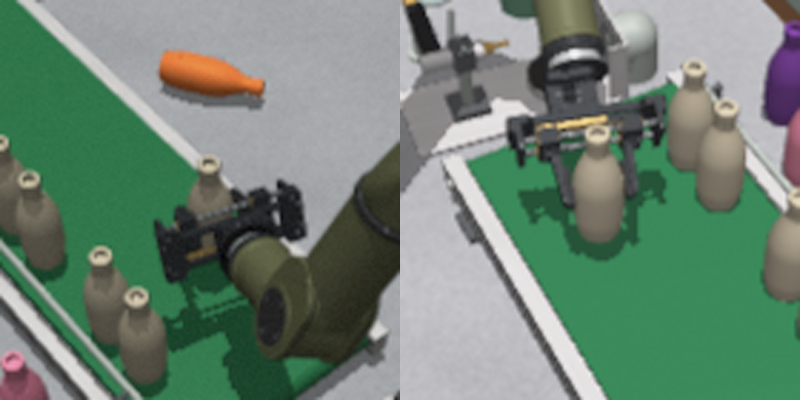

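The bottle is held upright in both views, mouth up and clear of the row, with the orange look-alike far away. I'll check its tilt from the mouth and body clouds, and lower part way at the same time.

```bash
python3 - <<'E'
from h import *
G=np.array([.4724,-.0978,.179])
from scipy.optimize import least_squares
P=[]
for n in('scene','side'):
    z=np.load('pics/%s1.npz'%n);W=z['W'].reshape(-1,3);c=z['p'].reshape(-1,3).astype(int);W=W+[0,0,.0025 if n=='scene' else -.003]
    k=(np.linalg.norm(W[:,:2]-G[:2],axis=1)<.05)&(c.min(1)>55)&(c[:,0]>c[:,2]*1.05)&(W[:,2]>.095)
    V=W[k];print(n,k.sum(),V[:,2].min().round(3),V[:,2].max().round(4))
    nk=V[(V[:,2]>G[2]+.062)];print(' neck',nk.mean(0).round(4),len(nk),'ext',nk.min(0).round(3),nk.max(0).round(3))
    for name,lo,hi,rad in(('neck',.062,.085,.0135),('body',-.036,-.005,.03)):
        b=V[(V[:,2]>G[2]+lo)&(V[:,2]<G[2]+hi)]
        if len(b)>20:
            f=least_squares(lambda x:np.hypot(b[:,0]-x[0],b[:,1]-x[1])-rad,G[:2],loss='soft_l1',f_scale=.002);print(' ',name,len(b),f.x.round(4),(f.x-G[:2]).round(4))
E
```

```text
scene 237 0.138 0.2722
 neck [ 0.4731 -0.0925  0.2606] 70 ext [ 0.458 -0.109  0.241] [ 0.486 -0.079  0.272]
  neck 40 [ 0.4707 -0.0936] [-0.0017  0.0042]
side 571 0.104 0.2686
 neck [ 0.471  -0.0988  0.2581] 85 ext [ 0.459 -0.11   0.241] [ 0.485 -0.08   0.269]
  neck 60 [ 0.4739 -0.0963] [0.0015 0.0015]
  body 103 [ 0.4728 -0.0947] [0.0004 0.0031]
```

Emit:
{"op": "step_arm", "data": {
  "increments": [
    [[0,0,-0.4],[0,0,0]],
    [[0,0,-0.5],[0,0,0]],
    [[0,0,-0.5],[0,0,0]],
    [[0,0,-0.5],[0,0,0]],
    [[0,0,-0.4],[0,0,0]],
    [[0,0,-0.4],[0,0,0]],
    [[0,0,-0.4],[0,0,0]],
    [[0,0,-0.3],[0,0,0]],
    [[0,0,-0.2],[0,0,0]],
    [[0,0,-0.1],[0,0,0]]
  ]
}}

```text
clock: 8.25
tool_pos: [0.4667, -0.1162, 0.1355]
eef_rot: [0.679, 0.5, -0.433, 0.319]
contact_force: [0.1, 0.1, -2.8]
opening: 0.675
finger_force: 20.0
```

The bottle is vertical within about 1°, with its foot about 10 mm above the belt. I'll lower it slowly until it touches.

Emit:
{"op": "step_arm", "data": {
  "increments": [
    [[0,0,-0.1],[0,0,0]],
    [[0,0,-0.1],[0,0,0]],
    [[0,0,-0.1],[0,0,0]],
    [[0,0,-0.1],[0,0,0]],
    [[0,0,-0.1],[0,0,0]],
    [[0,0,-0.1],[0,0,0]],
    [[0,0,-0.1],[0,0,0]],
    [[0,0,-0.05],[0,0,0]],
    [[0,0,0],[0,0,0]],
    [[0,0,0],[0,0,0]]
  ]
}}

```text
clock: 9.25
tool_pos: [0.4666, -0.1165, 0.1291]
eef_rot: [0.679, 0.499, -0.433, 0.319]
contact_force: [-0.8, 1.2, 2.6]
opening: 0.675
finger_force: 20.0
```

Emit:
{"op": "step_arm", "data": {
  "increments": [
    [[0,0,0],[0,0,0]],
    [[0,0,0],[0,0,0]],
    [[0,0,0],[0,0,0]],
    [[0,0,0],[0,0,0]],
    [[0,0,0],[0,0,0]],
    [[0,0,0],[0,0,0]],
    [[0,0,0],[0,0,0]],
    [[0.08,0.26,0.13],[0,0,0]],
    [[0.16,0.52,0.25],[0,0,0]],
    [[0.27,0.87,0.42],[0,0,0]]
  ],
  "fingers": 1
}}

```text
clock: 10.25
tool_pos: [0.4717, -0.0994, 0.1366]
eef_rot: [0.679, 0.5, -0.433, 0.319]
contact_force: [-0.9, 0.1, -0.3]
opening: 0.997
finger_force: 0.0
```

Emit:
{"op": "step_arm", "data": {
  "increments": [
    [[0.27,0.87,0.42],[0,0,0]],
    [[0.4,1.3,0.63],[0,0,0]],
    [[0.4,1.3,0.63],[0,0,0]],
    [[0.4,1.3,0.63],[0,0,0]],
    [[0.4,1.3,0.63],[0,0,0]],
    [[0.27,0.87,0.42],[0,0,0]],
    [[0,0.5,1.5],[0,0,0]],
    [[0,0,2],[0,0,0]],
    [[0,0,2],[0,0,0]],
    [[0,0,2],[0,0,0]]
  ]
}}

```text
clock: 11.25
tool_pos: [0.4929, -0.0256, 0.2466]
eef_rot: [0.679, 0.499, -0.433, 0.319]
contact_force: [-0.4, 0.7, 0.3]
opening: 1.001
finger_force: 0.0
```

```bash
cat > up.py <<'E'
from h import *
from scipy.optimize import least_squares
import sys
def neck(G,ztop,tag):
    """standing bottle: neck/mouth centre from scene+side; ztop = mouth height"""
    out=[]
    for n in('scene','side'):
        c=cal(n);p,d=r.snapshot(n);W0=cloud(n,d,c);np.savez('pics/%s_%s.npz'%(n,tag),p=p,d=d,W=W0);W=(W0+[0,0,.0025 if n=='scene' else -.003]).reshape(-1,3);q=p.reshape(-1,3).astype(int)
        k=(np.linalg.norm(W[:,:2]-np.array(G)[:2],axis=1)<.04)&(q.min(1)>55)&(q[:,0]>q[:,2]*1.05)
        V=W[k];top=V[(V[:,2]>ztop-.028)&(V[:,2]<ztop+.008)]
        if len(top)<25: print(n,'hidden',len(top));continue
        mid=(top[:,:2].min(0)+top[:,:2].max(0))/2
        b=top[top[:,2]<ztop-.004];f=least_squares(lambda x:np.hypot(b[:,0]-x[0],b[:,1]-x[1])-.0135,mid,loss='soft_l1',f_scale=.002).x
        body=V[(V[:,2]>ztop-.125)&(V[:,2]<ztop-.09)];g=least_squares(lambda x:np.hypot(body[:,0]-x[0],body[:,1]-x[1])-.03,mid,loss='soft_l1',f_scale=.002).x if len(body)>20 else None
        print(n,len(top),'mid',mid.round(4),'neck',f.round(4),'body',None if g is None else g.round(4),'top z',np.percentile(top[:,2],98).round(4));out.append((mid+f)/2)
    return np.mean(out,0)
def show():
    from scipy.spatial.transform import Rotation as Ro
    s=r.get_state();M=Ro.from_quat(s['eef_rot']).as_matrix();print(s['clock'].__round__(2),'tcp',s['tool_pos'].round(4),'d',M[:,2].round(3),'y',M[:,1].round(3),'q',s['q'].round(2));return s,M
E
python3 - <<'E'
from up import *
s,M=show();print(neck([.472,-.098],.225,'a'))
from scipy.spatial.transform import Rotation as Ro
# pad & grip by side view
W=np.load('pics/side0.npz');p=W['p'].astype(int);w=W['W']
k=(p.max(2)<70)&(abs(w[...,0]-.58)<.07)&(abs(w[...,1]-.235)<.07)&(abs(w[...,2]-.037)<.01);v=w[k];print('pad side',len(v),cv2.minEnclosingCircle((v[:,:2]*1000).astype(np.float32)),v.mean(0).round(4))
W=np.load('pics/scene0.npz');p=W['p'].astype(int);w=W['W']
k=(p.max(2)<70)&(abs(w[...,0]-.58)<.07)&(abs(w[...,1]-.235)<.07)&(abs(w[...,2]-.033)<.01);v=w[k];print('pad scene',len(v),cv2.minEnclosingCircle((v[:,:2]*1000).astype(np.float32)),v.mean(0).round(4))
E
```

```text
11.25 tcp [ 0.4929 -0.0256  0.2466] d [-0.27  -0.866 -0.422] y [ 0.955 -0.298  0.   ] q [-0.68  0.98  0.36  1.67  0.53  1.37 -0.99]
scene 67 mid [ 0.4719 -0.0959] neck [ 0.4692 -0.0964] body None top z 0.2286
side 84 mid [ 0.4718 -0.1009] neck [ 0.472  -0.0997] body [ 0.4723 -0.0981] top z 0.2288
[ 0.47121096 -0.09819581]
pad side 224 ((582.5107421875, 228.23965454101562), 44.03746032714844) [0.5801 0.2283 0.0387]
pad scene 440 ((578.56298828125, 235.9196319580078), 44.33325958251953) [0.5808 0.2363 0.0321]
```

The bottle stands at (0.4715, -0.098) with its top at 0.225 to 0.229. With both views averaged, the pad centre is (0.582, 0.235). Now I'll turn the tool vertical above the bottle.

Emit:
{"op": "step_arm", "data": {
  "increments": [
    [[0,0,0.6],[6.2,-1.9,0]],
    [[0,0,0.6],[6.2,-1.9,0]],
    [[0,0,0.6],[6.2,-1.9,0]],
    [[-0.3,-1,0.5],[6.2,-1.9,0]],
    [[-0.3,-1,0.5],[6.2,-1.9,0]],
    [[-0.3,-1,0.2],[6.2,-1.9,0]],
    [[-0.3,-1,0],[6.2,-1.9,0]],
    [[-0.3,-1,0],[6.2,-1.9,0]],
    [[-0.3,-1.1,0],[6.2,-1.9,0]],
    [[-0.3,-1.1,0],[6.2,-1.9,0]]
  ]
}}

```text
clock: 12.35
tool_pos: [0.4717, -0.0976, 0.2751]
eef_rot: [0.805, 0.594, -0.001, -0.002]
contact_force: [0.3, 0.3, 0.2]
opening: 1.003
finger_force: 0.0
```

```bash
python3 - <<'E'
from up import *
s,M=show();c=cal('wrist');p,d=r.snapshot('wrist');cv2.imwrite('pics/w2.png',p[:,:,::-1])
e=np.array([c['R']@(np.array([.4715,-.098,z])-0)+c['t'] for z in(.225,)])[0]
th=np.arctan2(np.hypot(*e[:2]),e[2]);print('pred mouth px',c['cx']+c['f']*th*e[0]/np.hypot(*e[:2]),c['cy']+c['f']*th*e[1]/np.hypot(*e[:2]))
print(wplane(280,210,c,.06))
E
```

```text
12.35 tcp [ 0.4717 -0.0976  0.2751] d [-0.003  0.002 -1.   ] y [ 0.956 -0.295 -0.003] q [ 0.14  0.45 -0.04  1.94  0.02  0.75 -0.22]
pred mouth px 282.9739128986742 234.9773462359385
[ 0.45624165 -0.13120455  0.06      ]
```

View pics/w2.png

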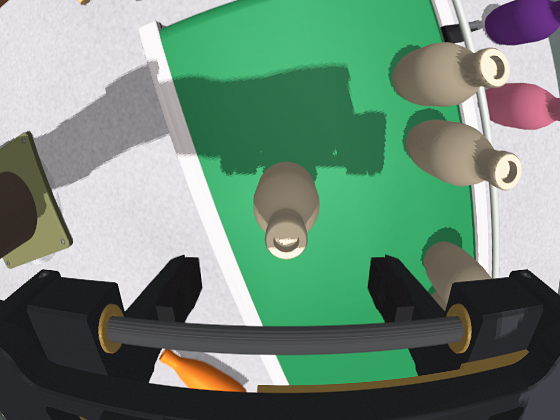

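The wrist view shows the bottle upright with its mouth ring centred near (287,239), against a predicted (283,235). I'll convert that offset.

```bash
python3 - <<'E'
from up import *
c=cal('wrist');p=cv2.imread('pics/w2.png')
for u,v in((287,239),(491,67),(508,171)):print(wplane(u,v,c,.225).round(4))
g=p[200:270,250:320].max(2);print([(v,np.where(g[v-200]>165)[0].min()+250,np.where(g[v-200]>165)[0].max()+250) for v in range(218,262,5) if (g[v-200]>165).sum()>2])
E
```

```text
[ 0.4702 -0.1116  0.225 ]
[ 0.6383 -0.0389  0.225 ]
[ 0.6375 -0.1138  0.225 ]
[(218, np.int64(250), np.int64(319)), (223, np.int64(250), np.int64(319)), (228, np.int64(250), np.int64(319)), (233, np.int64(250), np.int64(319)), (238, np.int64(250), np.int64(319)), (243, np.int64(250), np.int64(319)), (248, np.int64(250), np.int64(319)), (253, np.int64(250), np.int64(319)), (258, np.int64(250), np.int64(319))]
```

```bash
python3 - <<'E'
from up import *
c=cal('wrist');print({k:np.round(c[k],3) for k in('fov_y','cx','cy','f')},'cam',(-c['R'].T@c['t']).round(4),'axis',c['R'][2].round(3))
def proj(X):
    e=c['R']@np.array(X)+c['t'];h=np.hypot(*e[:2]);th=np.arctan2(h,e[2]);return [c['cx']+c['f']*th*e[0]/h,c['cy']+c['f']*th*e[1]/h]
for X in([.4715,-.1,.225],[.4702,-.1116,.225],[.6424,-.0228,.225],[.6395,-.0975,.225]):print(X,np.round(proj(X),1))
p,d=r.snapshot('wrist');
for u,v in((287,255),(278,229),(491,50),(286,215),(286,190),(450,60)):
    D,o=wray(u,v,c);z=d[v,u];print(u,v,'depth pt',(o+D*z/(D@c['R'][2])).round(4))
E
```

```text
{'fov_y': np.float64(65.706), 'cx': np.float64(284.461), 'cy': np.float64(212.068), 'f': np.float64(325.192)} cam [ 0.4951 -0.0323  0.4202] axis [-0.101 -0.298 -0.949]
[0.4715, -0.1, 0.225] [283.4 222.6]
[0.4702, -0.1116, 0.225] [287. 239.]
[0.6424, -0.0228, 0.225] [489.5  43.5]
[0.6395, -0.0975, 0.225] [507.5 148.7]
287 255 depth pt [ 0.4425 -0.1992  0.0594]
278 229 depth pt [ 0.4653 -0.1069  0.2145]
491 50 depth pt [ 0.651  -0.0271  0.2133]
286 215 depth pt [ 0.4735 -0.0994  0.2136]
286 190 depth pt [ 0.477  -0.0887  0.1898]
450 60 depth pt [ 0.6285 -0.0285  0.1863]
```

The view moved because the arm was still settling between the two calls. With the pose at the time of the picture, the mouth comes out at (0.471, -0.100), which agrees with the release pose. I'll descend onto the neck and grip.

Emit:
{"op": "step_arm", "data": {
  "increments": [
    [[0,0,0],[0,0,0]],
    [[0,0,0],[0,0,0]],
    [[0,-0.2,0],[0,0,0]],
    [[0,0,-0.4],[0,0,0]],
    [[0,0,-0.5],[0,0,0]],
    [[0,0,-0.5],[0,0,0]],
    [[0,0,-0.5],[0,0,0]],
    [[0,0,-0.4],[0,0,0]],
    [[0,0,-0.2],[0,0,0]],
    [[0,0,0],[0,0,0]]
  ]
}}

```text
clock: 13.45
tool_pos: [0.4721, -0.0993, 0.2495]
eef_rot: [0.805, 0.594, -0.003, -0.001]
contact_force: [0.5, -0.3, -0.1]
opening: 0.998
finger_force: 0.0
```

Emit:
{"op": "step_arm", "data": {
  "increments": [
    [[-0.05,-0.05,-0.6],[0,0,0]],
    [[0,0,-0.8],[0,0,0]],
    [[0,0,-0.8],[0,0,0]],
    [[0,0,-0.8],[0,0,0]],
    [[0,0,-0.8],[0,0,0]],
    [[0,0,-0.8],[0,0,0]],
    [[0,0,-0.6],[0,0,0]],
    [[0,0,-0.4],[0,0,0]],
    [[0,0,-0.2],[0,0,0]],
    [[0,0,0],[0,0,0]]
  ]
}}

```text
clock: 14.45
tool_pos: [0.4717, -0.0997, 0.1917]
eef_rot: [0.805, 0.594, -0.002, -0.001]
contact_force: [0.0, 0.0, 0.5]
opening: 0.998
finger_force: 0.0
```

Emit:
{"op": "step_arm", "data": {
  "increments": [
    [[0,0,0],[0,0,0]],
    [[0,0,0],[0,0,0]],
    [[0,0,0],[0,0,0]],
    [[0,0,0],[0,0,0]],
    [[0,0,0],[0,0,0]],
    [[0,0,0],[0,0,0]],
    [[0,0,0],[0,0,0]],
    [[0,0,0],[0,0,0]],
    [[0,0,0],[0,0,0]],
    [[0,0,0],[0,0,0]]
  ],
  "fingers": 0.2,
  "grip_force": 20
}}

```text
clock: 15.45
tool_pos: [0.4717, -0.0997, 0.1918]
eef_rot: [0.805, 0.594, -0.002, -0.001]
contact_force: [0.3, 0.7, -0.3]
opening: 0.301
finger_force: 17.8
```

The neck is gripped (26.5 mm). Now lift and carry it to the pad.

Emit:
{"op": "step_arm", "data": {
  "increments": [
    [[0,0,0.3],[0,0,0]],
    [[0,0,0.6],[0,0,0]],
    [[0,0,1],[0,0,0]],
    [[0,0,1.2],[0,0,0]],
    [[0,0,1.4],[0,0,0]],
    [[0,0,1.4],[0,0,0]],
    [[0,0,1.2],[0,0,0]],
    [[0.2,0.6,0.9],[0,0,0]],
    [[0.4,1.2,0.6],[0,0,0]],
    [[0.5,1.5,0.3],[0,0,0]]
  ]
}}

```text
clock: 16.45
tool_pos: [0.4831, -0.0659, 0.2816]
eef_rot: [0.805, 0.594, -0.002, -0.001]
contact_force: [0.0, -0.3, -3.5]
opening: 0.302
finger_force: 18.2
```

Emit:
{"op": "step_arm", "data": {
  "increments": [
    [[0.6,1.8,0],[0,0,0]],
    [[0.6,2,0],[0,0,0]],
    [[0.7,2.1,0],[0,0,0]],
    [[0.7,2.2,0],[0,0,0]],
    [[0.8,2.3,0],[0,0,0]],
    [[0.8,2.3,0],[0,0,0]],
    [[0.8,2.3,0],[0,0,0]],
    [[0.8,2.3,0],[0,0,0]],
    [[0.7,2.2,0],[0,0,0]],
    [[0.7,2.1,0],[0,0,0]]
  ]
}}

```text
clock: 17.45
tool_pos: [0.5542, 0.152, 0.2805]
eef_rot: [0.804, 0.595, -0.003, -0.001]
contact_force: [0.6, 0.2, -4.6]
opening: 0.301
finger_force: 18.2
```

Emit:
{"op": "step_arm", "data": {
  "increments": [
    [[0.6,1.9,0],[0,0,0]],
    [[0.6,1.7,0],[0,0,0]],
    [[0.5,1.5,0],[0,0,0]],
    [[0.4,1.2,0],[0,0,0]],
    [[0.3,0.9,0],[0,0,0]],
    [[0.2,0.7,0],[0,0,0]],
    [[0.1,0.4,0],[0,0,0]],
    [[0,0.2,0],[0,0,0]],
    [[0,0,0],[0,0,0]],
    [[0,0,0],[0,0,0]]
  ]
}}

```text
clock: 18.45
tool_pos: [0.5817, 0.2335, 0.2809]
eef_rot: [0.805, 0.593, -0.003, -0.0]
contact_force: [0.4, -0.3, -2.3]
opening: 0.301
finger_force: 18.2
```

```bash
python3 - <<'E'
from up import *
s,M=show();print(s['contact_force'],s['opening'])
ims=[]
for n in('scene','side'):
    c=cal(n);p,d=r.snapshot(n);np.savez('pics/%s_b.npz'%n,p=p,d=d,W=cloud(n,d,c))
    x=c['R']@(s['tool_pos']-[0,0,.06])+c['t'];u,v=(c['f']*x[:2]/x[2]+[c['cx'],c['cy']]).astype(int)
    a=max(v-60,0);b=max(u-60,0);ims.append(cv2.resize(p[a:a+120,b:b+120,::-1],(400,400),interpolation=cv2.INTER_CUBIC))
    W=(cloud(n,d,c)+[0,0,.0025 if n=='scene' else -.003]).reshape(-1,3);q=p.reshape(-1,3).astype(int);zt=s['tool_pos'][2]+.033
    k=(np.linalg.norm(W[:,:2]-s['tool_pos'][:2],axis=1)<.045)&(q.min(1)>45)&(q[:,0]>q[:,2]*1.05)&(W[:,2]<zt-.08)&(W[:,2]>zt-.135)
    b=W[k];from scipy.optimize import least_squares
    if len(b)>20: print(n,len(b),(least_squares(lambda x:np.hypot(b[:,0]-x[0],b[:,1]-x[1])-.03,s['tool_pos'][:2],loss='soft_l1',f_scale=.002).x-s['tool_pos'][:2]).round(4))
cv2.imwrite('pics/pad1.png',np.hstack(ims))
E
```

```text
18.45 tcp [0.5817 0.2335 0.2809] d [-0.005 -0.002 -1.   ] y [ 0.955 -0.296 -0.004] q [-0.44  0.65 -0.02  1.51  0.01  0.99 -0.77]
[ 0.36069942 -0.29814259 -2.31790054] 0.3008671370596331
scene 149 [-0.0024  0.0022]
side 172 [0.0007 0.002 ]
```

View pics/pad1.png

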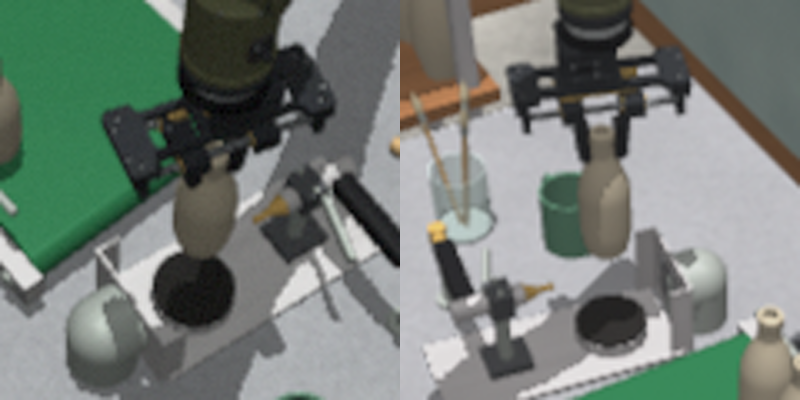

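The bottle hangs upright above the pad, clear of the nozzle and catcher, and its body is centred within about 2 mm. I'll lower it.

Emit:
{"op": "step_arm", "data": {
  "increments": [
    [[0,0,-0.5],[0,0,0]],
    [[0,0,-1],[0,0,0]],
    [[0,0,-1.4],[0,0,0]],
    [[0,0,-1.5],[0,0,0]],
    [[0,0,-1.5],[0,0,0]],
    [[0,0,-1.4],[0,0,0]],
    [[0,0,-1.2],[0,0,0]],
    [[0,0,-0.9],[0,0,0]],
    [[0,0,-0.5],[0,0,0]],
    [[0,0,-0.3],[0,0,0]]
  ]
}}

```text
clock: 19.55
tool_pos: [0.5818, 0.2342, 0.1784]
eef_rot: [0.805, 0.594, -0.003, -0.001]
contact_force: [0.4, -0.7, -3.0]
opening: 0.3
finger_force: 18.2
```

Emit:
{"op": "step_arm", "data": {
  "increments": [
    [[0,0,-0.15],[0,0,0]],
    [[0,0,-0.15],[0,0,0]],
    [[0,0,-0.1],[0,0,0]],
    [[0,0,-0.1],[0,0,0]],
    [[0,0,-0.1],[0,0,0]],
    [[0,0,-0.1],[0,0,0]],
    [[0,0,-0.1],[0,0,0]],
    [[0,0,-0.05],[0,0,0]],
    [[0,0,-0.05],[0,0,0]],
    [[0,0,0],[0,0,0]]
  ]
}}

```text
clock: 20.55
tool_pos: [0.5817, 0.2342, 0.1698]
eef_rot: [0.805, 0.594, -0.002, -0.001]
contact_force: [-0.5, -0.5, -4.5]
opening: 0.303
finger_force: 18.2
```

Still hanging, with about 4 mm to go. I'll use millimetre rows.

Emit:
{"op": "step_arm", "data": {
  "increments": [
    [[0,0,-0.1],[0,0,0]],
    [[0,0,-0.1],[0,0,0]],
    [[0,0,-0.05],[0,0,0]],
    [[0,0,-0.05],[0,0,0]],
    [[0,0,-0.05],[0,0,0]],
    [[0,0,-0.05],[0,0,0]],
    [[0,0,0],[0,0,0]],
    [[0,0,0],[0,0,0]],
    [[0,0,0],[0,0,0]],
    [[0,0,0],[0,0,0]]
  ]
}}

```text
clock: 21.55
tool_pos: [0.5818, 0.2343, 0.1659]
eef_rot: [0.805, 0.594, -0.002, -0.001]
contact_force: [-0.4, 0.6, -3.5]
opening: 0.302
finger_force: 18.2
```

Emit:
{"op": "step_arm", "data": {
  "increments": [
    [[0,0,-0.05],[0,0,0]],
    [[0,0,-0.05],[0,0,0]],
    [[0,0,-0.05],[0,0,0]],
    [[0,0,-0.05],[0,0,0]],
    [[0,0,0],[0,0,0]],
    [[0,0,0],[0,0,0]],
    [[0,0,0],[0,0,0]],
    [[0,0,0],[0,0,0]],
    [[0,0,0],[0,0,0]],
    [[0,0,0],[0,0,0]]
  ]
}}

```text
clock: 22.55
tool_pos: [0.5826, 0.2347, 0.1658]
eef_rot: [0.805, 0.594, -0.001, -0.0]
contact_force: [-2.2, -1.5, 9.1]
opening: 0.301
finger_force: 19.0
```

Contact. I'll ease off 1 mm, open, then rise straight up.

Emit:
{"op": "step_arm", "data": {
  "increments": [
    [[0,0,0.05],[0,0,0]],
    [[0,0,0.05],[0,0,0]],
    [[0,0,0],[0,0,0]],
    [[0,0,0],[0,0,0]],
    [[0,0,0],[0,0,0]],
    [[0,0,0],[0,0,0]],
    [[0,0,0],[0,0,0]],
    [[0,0,0],[0,0,0]],
    [[0,0,0],[0,0,0]],
    [[0,0,0],[0,0,0]]
  ]
}}

```text
clock: 23.55
tool_pos: [0.5823, 0.2345, 0.1658]
eef_rot: [0.805, 0.594, -0.002, -0.001]
contact_force: [-0.6, 0.3, 6.0]
opening: 0.301
finger_force: 18.9
```

Emit:
{"op": "step_arm", "data": {
  "increments": [
    [[0,0,0],[0,0,0]],
    [[0,0,0],[0,0,0]],
    [[0,0,0],[0,0,0]],
    [[0,0,0],[0,0,0]],
    [[0,0,0],[0,0,0]],
    [[0,0,0],[0,0,0]],
    [[0,0,0],[0,0,0]],
    [[0,0,0.5],[0,0,0]],
    [[0,0,1],[0,0,0]],
    [[0,0,1.5],[0,0,0]]
  ],
  "fingers": 1
}}

```text
clock: 24.55
tool_pos: [0.5814, 0.2341, 0.1953]
eef_rot: [0.805, 0.594, -0.003, -0.001]
contact_force: [0.2, -0.5, -0.2]
opening: 1.002
finger_force: 0.0
```

The bottle is released on the pad. While rising, I'll refine the grip and trigger geometry from the first images.

Emit:
{"op": "step_arm", "data": {
  "increments": [
    [[0,0,2],[0,0,0]],
    [[0,0,2],[0,0,0]],
    [[0,0,2],[0,0,0]],
    [[0,0,1],[0,0,0]],
    [[-1,0.4,0],[0,0,0.6]],
    [[-1.5,0.8,0],[0,0,1.2]],
    [[-2,1.2,0],[0,0,1.2]],
    [[-2,1.2,0],[0,0,1.2]],
    [[-2,1.2,0],[0,0,1.2]],
    [[-2,1.2,0],[0,0,1.2]]
  ]
}}

```text
clock: 25.55
tool_pos: [0.4744, 0.2946, 0.2639]
eef_rot: [0.768, 0.64, -0.004, -0.001]
contact_force: [-0.5, 0.0, -0.0]
opening: 1.001
finger_force: 0.0
```

```bash
python3 - <<'E'
from up import *
s,M=show()
for n,dz in(('scene',.0022),('side',-.0035)):
    Z=np.load('pics/%s0.npz'%n);p=Z['p'].astype(int);w=Z['W'];c=cal(n);o=-c['R'].T@c['t']
    hsv=cv2.cvtColor(Z['p'],cv2.COLOR_RGB2HSV)
    box=(w[...,0]>.36)&(w[...,0]<.52)&(w[...,1]>.2)&(w[...,1]<.42)
    def onto(k,z):
        v=w[k];D=v-o;return o+D*((z-o[2])/D[:,2])[:,None]
    k=box&(p.max(2)<75)&(w[...,2]+dz>.117)&(w[...,2]+dz<.129)&(w[...,1]>.26);v=onto(k,.124);
    if len(v)>10:
        q,sz,a=cv2.minAreaRect((v[:,:2]*1000).astype(np.float32));l=cv2.fitLine(v[:,:2].astype(np.float32),cv2.DIST_HUBER,0,.001,.001).ravel()
        print(n,'grip',len(v),q,np.round(sz),round(a,1),'line',np.degrees(np.arctan2(l[0],l[1])).round(1),l[2:],'y',v[:,1].min().round(3),v[:,1].max().round(3))
    k=box&(hsv[...,0]>10)&(hsv[...,0]<28)&(hsv[...,1]>110)&(hsv[...,2]>80)&(w[...,2]>.08)
    v=w[k]
    for nm,m in(('elbow',v[:,1]>.3),('nozzle',v[:,1]<.3)):
        if m.sum()>4:print(n,nm,m.sum(),((v[m].min(0)+v[m].max(0))/2).round(4),v[m].mean(0).round(4))
    k=(w[...,0]>.62)&(w[...,0]<.7)&(w[...,1]>.12)&(w[...,1]<.33)&(abs(w[...,2]+dz-.106)<.006)&(p.max(2)>120);v=onto(k,.108)
    if len(v)>20:
        q,sz,a=cv2.minAreaRect((v[:,:2]*1000).astype(np.float32));print(n,'catcher',len(v),np.round(q),np.round(sz),round(a,1))
    b=box&(p.min(2)>95)&(abs(w[...,2]+dz-.118)<.01)&(w[...,1]>.28);v=onto(b,.12)
    if len(v)>5:
        l=cv2.fitLine(v[:,:2].astype(np.float32),cv2.DIST_HUBER,0,.001,.001).ravel();print(n,'trig',len(v),v.min(0).round(3),v.max(0).round(3),'dir',np.degrees(np.arctan2(l[0],l[1])).round(1),l[2:].round(4))
print(neck([.5815,.2345],.199,'c'))
E
```

```text
25.55 tcp [0.4744 0.2946 0.2639] d [-0.007 -0.003 -1.   ] y [ 0.983 -0.181 -0.006] q [-0.61  0.57 -0.05  1.74  0.04  0.84 -0.86]
scene grip 222 (439.87945556640625, 319.5256042480469) [111.  64.] 82.9 line 5.5 [0.42180902 0.32107723] y 0.261 0.376
scene elbow 54 [0.428  0.391  0.1173] [0.4286 0.3919 0.1193]
scene nozzle 25 [0.4903 0.2489 0.1168] [0.4866 0.248  0.117 ]
scene catcher 98 [671. 223.] [121.  63.] 80.9
scene trig 92 [0.416 0.281 0.12 ] [0.474 0.411 0.12 ] dir 165.6 [0.4409 0.3449]
side grip 97 (418.6550598144531, 319.4847412109375) [100.  25.] 82.1 line 10.0 [0.41640803 0.3092336 ] y 0.27 0.37
side elbow 20 [0.4275 0.3828 0.1272] [0.4277 0.3853 0.1275]
side nozzle 10 [0.4927 0.2411 0.1201] [0.4912 0.2411 0.1203]
side catcher 78 [668. 226.] [131.  61.] 84.9
side trig 61 [0.408 0.287 0.12 ] [0.473 0.418 0.12 ] dir 165.7 [0.4434 0.3509]
scene 83 mid [0.5801 0.2374] neck [0.5802 0.2388] body [0.5791 0.2366] top z 0.204
side 68 mid [0.5804 0.233 ] neck [0.5836 0.2353] body [0.583  0.2361] top z 0.2039
[0.58106122 0.23612495]
```

The bottle stands on the pad within 2 mm of its centre. Now I'll hover above grip and trigger, aligned to the stand (yaw -8°).

Emit:
{"op": "step_arm", "data": {
  "increments": [
    [[-0.6,0.3,-0.3],[0,0,0.4]],
    [[-0.8,0.5,-0.8],[0,0,0.4]],
    [[-0.9,0.6,-1],[0,0,0.4]],
    [[-0.9,0.6,-1.2],[0,0,0.4]],
    [[-0.7,0.4,-1.2],[0,0,0.4]],
    [[-0.5,0.2,-1],[0,0,0.4]],
    [[-0.2,0.1,-0.6],[0,0,0]],
    [[0,0,-0.3],[0,0,0]],
    [[0,0,0],[0,0,0]],
    [[0,0,0],[0,0,0]]
  ]
}}

```text
clock: 26.65
tool_pos: [0.4314, 0.3211, 0.2011]
eef_rot: [0.756, 0.655, -0.002, -0.0]
contact_force: [-0.2, 0.3, -0.3]
opening: 1.0
finger_force: 0.0
```

```bash
python3 - <<'E'
from up import *
s,M=show();c=cal('wrist');p,d=r.snapshot('wrist');np.savez('pics/w3.npz',p=p,d=d)
def proj(X):
    e=c['R']@np.array(X)+c['t'];h=np.hypot(*e[:2]);th=np.arctan2(h,e[2]);return (int(c['cx']+c['f']*th*e[0]/h),int(c['cy']+c['f']*th*e[1]/h))
im=p[:,:,::-1].copy();ex=np.array([.990,-.139,0]);ey=np.array([.139,.990,0])
for nm,X in(('g',[.4198,.323,.124]),):
    for a,b,z,col in((-.013,0,.124,(0,0,255)),(.013,0,.124,(0,0,255)),(.046,0,.12,(255,0,255)),(.009,0,.12,(0,255,255)),(0,-.062,.124,(255,255,0)),(0,.05,.124,(255,255,0))):
        Y=np.array(X)+a*ex+b*ey;Y[2]=z;u=proj(Y);cv2.circle(im,u,3,col,-1);print(a,b,u)
v,u=np.mgrid[0:420,0:560];D,o=wray(u,v,c);W=o+D*(d/(D@c['R'][2]))[...,None]
L=(W-np.array([.4198,.323,0]));gx=L@ex;gy=L@ey
for nm,k in(('dark',(p.max(2)<60)),('light',p.min(2)>70)):
    m=k&(abs(gy)<.008)&(W[...,2]>.1)&(W[...,2]<.135)&(abs(gx)<.08);print(nm,m.sum(),np.percentile(gx[m],[2,25,50,75,98]).round(4) if m.sum() else '',np.median(W[m][:,2]) if m.sum() else '')
cv2.imwrite('pics/w3.png',im)
E
```

```text
26.65 tcp [0.4314 0.3211 0.2011] d [-0.003 -0.002 -1.   ] y [ 0.99  -0.143 -0.003] q [-0.69  0.63 -0.06  1.87  0.05  0.65 -0.92]
-0.013 0 (249, 219)
0.013 0 (285, 219)
0.046 0 (330, 217)
0.009 0 (280, 217)
0 -0.062 (269, 292)
0 0.05 (266, 150)
dark 716 [-0.0121 -0.0057  0.0005  0.0068  0.0126] 0.12274166324855282
light 292 [0.0346 0.038  0.0401 0.0429 0.0466] 0.11864136732128645
```

View pics/w3.png

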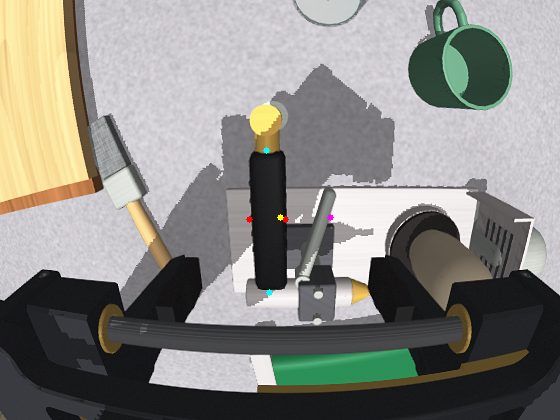

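The overlaid points match: the grip spans ±12.4 mm and the trigger front is at +46.6 mm, with the fingers clear on both sides. I'll descend with the centre at +9 mm and pre-close to just short of home. Then squeeze for one call (1 s) and open.

Emit:
{"op": "step_arm", "data": {
  "increments": [
    [[-0.1,0.03,-0.5],[0,0,0]],
    [[-0.1,0.03,-1],[0,0,0]],
    [[-0.05,0,-1.4],[0,0,0]],
    [[0,0,-1.5],[0,0,0]],
    [[0,0,-1.5],[0,0,0]],
    [[0,0,-1.5],[0,0,0]],
    [[0,0,-1.4],[0,0,0]],
    [[0,0,-1],[0,0,0]],
    [[0,0,-0.7],[0,0,0]],
    [[0,0,-0.3],[0,0,0]]
  ]
}}

```text
clock: 27.7
tool_pos: [0.428, 0.3217, 0.0921]
eef_rot: [0.756, 0.655, -0.003, -0.001]
contact_force: [-0.2, 0.2, -0.4]
opening: 1.001
finger_force: 0.0
```

Emit:
{"op": "step_arm", "data": {
  "increments": [
    [[0,0,0],[0,0,0]],
    [[0,0,0],[0,0,0]],
    [[0,0,0],[0,0,0]],
    [[0,0,0],[0,0,0]],
    [[0,0,0],[0,0,0]],
    [[0,0,0],[0,0,0]],
    [[0,0,0],[0,0,0]],
    [[0,0,0],[0,0,0]],
    [[0,0,0],[0,0,0]],
    [[0,0,0],[0,0,0]]
  ],
  "fingers": 0.57,
  "grip_force": 25
}}

```text
clock: 28.7
tool_pos: [0.4316, 0.3236, 0.0938]
eef_rot: [0.756, 0.655, 0.001, -0.0]
contact_force: [6.5, 1.1, -3.3]
opening: 0.568
finger_force: 4.1
```

Emit:
{"op": "step_arm", "data": {
  "increments": [
    [[0,0,0],[0,0,0]],
    [[0,0,0],[0,0,0]],
    [[0,0,0],[0,0,0]],
    [[0,0,0],[0,0,0]],
    [[0,0,0],[0,0,0]],
    [[0,0,0],[0,0,0]],
    [[0,0,0],[0,0,0]],
    [[0,0,0],[0,0,0]],
    [[0,0,0],[0,0,0]],
    [[0,0,0],[0,0,0]]
  ],
  "fingers": 0.3,
  "grip_force": 25
}}

```text
clock: 29.7
tool_pos: [0.4279, 0.3242, 0.0936]
eef_rot: [0.755, 0.656, -0.001, -0.002]
contact_force: [-0.7, 5.6, 6.2]
opening: 0.479
finger_force: 25.0
```

Home: the opening is 42 mm with 25 N on the pads. Three quick snapshots will extend the hold to about 1 s before opening.

```bash
python3 - <<'E'
from up import *
for i in range(3): p,d=r.snapshot('wrist')
np.savez('pics/w4.npz',p=p,d=d);s,_=show();print(s['opening'],s['finger_force'])
E
```

```text
29.85 tcp [0.4279 0.3242 0.0936] d [-0.003  0.001 -1.   ] y [ 0.99  -0.139 -0.004] q [-0.71  0.8  -0.04  1.95  0.07  0.39 -0.94]
0.479529754774363 25.01419024541974
```

Emit:
{"op": "step_arm", "data": {
  "increments": [
    [[0,0,0],[0,0,0]],
    [[0,0,0],[0,0,0]],
    [[0,0,0],[0,0,0]],
    [[0,0,0],[0,0,0]],
    [[0,0,0],[0,0,0]],
    [[0,0,0],[0,0,0]],
    [[0,0,0],[0,0,0]],
    [[0,0,0],[0,0,0]],
    [[0,0,0],[0,0,0]],
    [[0,0,0],[0,0,0]]
  ],
  "fingers": 1
}}

```text
clock: 30.85
tool_pos: [0.4281, 0.3218, 0.0928]
eef_rot: [0.756, 0.655, -0.003, -0.001]
contact_force: [0.2, 0.3, -0.4]
opening: 1.006
finger_force: 0.0
```

Emit:
{"op": "step_arm", "data": {
  "increments": [
    [[0,0,0.4],[0,0,0]],
    [[0,0,0.8],[0,0,0]],
    [[0,0,1.2],[0,0,0]],
    [[0,0,1.6],[0,0,0]],
    [[0,0,2],[0,0,0]],
    [[0,0,2.4],[0,0,0]],
    [[0,0,2.6],[0,0,0]],
    [[0,0,2.6],[0,0,0]],
    [[0,0,2.4],[0,0,0]],
    [[0,0,2],[0,0,0]]
  ]
}}

```text
clock: 31.85
tool_pos: [0.4284, 0.3219, 0.2755]
eef_rot: [0.756, 0.655, -0.001, -0.0]
contact_force: [0.2, -0.1, -0.0]
opening: 1.0
finger_force: 0.0
```

```bash
python3 - <<'E'
from up import *
s,_=show()
print(neck([.5815,.2355],.199,'d'))
E
```

```text
31.85 tcp [0.4284 0.3219 0.2755] d [-0.003 -0.001 -1.   ] y [ 0.99  -0.142 -0.002] q [-0.69  0.52 -0.06  1.79  0.04  0.83 -0.91]
scene 84 mid [0.5794 0.2376] neck [0.5798 0.2408] body [0.5791 0.2366] top z 0.203
side 66 mid [0.5811 0.2318] neck [0.5815 0.2357] body [0.5829 0.2357] top z 0.2027
[0.58045687 0.23645312]
```

The trigger was squeezed home and released, and the bottle hasn't moved. Now I'll regrip its neck from above.

Emit:
{"op": "step_arm", "data": {
  "increments": [
    [[0.6,-0.3,0],[0,0,0]],
    [[1.3,-0.7,0],[0,0,0]],
    [[2,-1.1,0],[0,0,0]],
    [[2.4,-1.4,0],[0,0,0]],
    [[2.6,-1.5,0],[0,0,0]],
    [[2.4,-1.4,0],[0,0,0]],
    [[2,-1.1,0],[0,0,0]],
    [[1.3,-0.8,0],[0,0,0]],
    [[0.6,-0.4,0],[0,0,0]],
    [[0,0,0],[0,0,0]]
  ]
}}

```text
clock: 32.95
tool_pos: [0.5806, 0.2338, 0.2721]
eef_rot: [0.756, 0.655, -0.003, -0.001]
contact_force: [1.0, -0.4, -0.9]
opening: 1.0
finger_force: 0.0
```

Emit:
{"op": "step_arm", "data": {
  "increments": [
    [[0,0,-0.5],[0,0,0]],
    [[0,0,-0.8],[0,0,0]],
    [[0,0,-0.8],[0,0,0]],
    [[0,0,-0.6],[0,0,0]],
    [[0,0,-0.3],[0,0,0]],
    [[0,0,0],[0,0,0]],
    [[0,0,0],[0,0,0]],
    [[0,0,0],[0,0,0]],
    [[0,0,0],[0,0,0]],
    [[0,0,0],[0,0,0]]
  ]
}}

```text
clock: 33.95
tool_pos: [0.5804, 0.2349, 0.2431]
eef_rot: [0.756, 0.655, -0.002, -0.0]
contact_force: [1.1, -0.8, -0.3]
opening: 1.0
finger_force: 0.0
```

```bash
python3 - <<'E'
from up import *
s,M=show();c=cal('wrist');p,d=r.snapshot('wrist');v,u=np.mgrid[0:420,0:560];D,o=wray(u,v,c);W=o+D*(d/(D@c['R'][2]))[...,None]
print(np.degrees(np.arccos(np.clip(-M[2,2],-1,1))))
k=(W[...,2]>.185)&(W[...,2]<.21)&(np.hypot(W[...,0]-.581,W[...,1]-.235)<.04);V=W[k];print(k.sum(),V[:,:2].min(0).round(4),V[:,:2].max(0).round(4),V[:,2].max().round(4))
t=V[V[:,2]>V[:,2].max()-.006];q=cv2.minEnclosingCircle((t[:,:2]*1000).astype(np.float32));print(len(t),q)
E
```

```text
33.95 tcp [0.5804 0.2349 0.2431] d [-0.004 -0.002 -1.   ] y [ 0.99  -0.142 -0.004] q [-0.42  0.68 -0.06  1.56  0.05  0.91 -0.65]
0.26135744212900724
1578 [0.5678 0.2175] [0.5963 0.2461] 0.1999
1027 ((581.8735961914062, 231.90524291992188), 14.408769607543945)
```

Emit:
{"op": "step_arm", "data": {
  "increments": [
    [[0.14,-0.1,-0.4],[0,0,0]],
    [[0,0,-0.9],[0,0,0]],
    [[0,0,-1.1],[0,0,0]],
    [[0,0,-1.2],[0,0,0]],
    [[0,0,-1.2],[0,0,0]],
    [[0,0,-1.1],[0,0,0]],
    [[0,0,-0.9],[0,0,0]],
    [[0,0,-0.6],[0,0,0]],
    [[0,0,-0.3],[0,0,0]],
    [[0,0,0],[0,0,0]]
  ]
}}

```text
clock: 35.0
tool_pos: [0.5816, 0.2338, 0.1656]
eef_rot: [0.756, 0.655, -0.003, -0.001]
contact_force: [-0.3, -0.4, -0.2]
opening: 1.0
finger_force: 0.0
```

Emit:
{"op": "step_arm", "data": {
  "increments": [
    [[0,0,0],[0,0,0]],
    [[0,0,0],[0,0,0]],
    [[0,0,0],[0,0,0]],
    [[0,0,0],[0,0,0]],
    [[0,0,0],[0,0,0]],
    [[0,0,0],[0,0,0]],
    [[0,0,0],[0,0,0]],
    [[0,0,0],[0,0,0]],
    [[0,0,0],[0,0,0]],
    [[0,0,0],[0,0,0]]
  ],
  "fingers": 0.2,
  "grip_force": 20
}}

```text
clock: 36.0
tool_pos: [0.5817, 0.2338, 0.1658]
eef_rot: [0.756, 0.655, -0.002, -0.001]
contact_force: [0.8, -0.7, -1.2]
opening: 0.305
finger_force: 17.9
```

Emit:
{"op": "step_arm", "data": {
  "increments": [
    [[0,0,0.4],[0,0,0]],
    [[0,0,1],[0,0,0]],
    [[0,0,1.8],[0,0,0]],
    [[0,0,2.5],[0,0,0]],
    [[0,0,3],[0,0,0]],
    [[0,0,3.2],[0,0,0]],
    [[0,0,3.2],[0,0,0]],
    [[0,0,3],[0,0,0]],
    [[0,0,2.4],[0,0,0]],
    [[0,0,1.4],[0,0,0]]
  ]
}}

```text
clock: 37.0
tool_pos: [0.5819, 0.234, 0.3879]
eef_rot: [0.756, 0.655, -0.001, -0.0]
contact_force: [-0.1, 0.8, -3.9]
opening: 0.305
finger_force: 18.0
```

Emit:
{"op": "step_arm", "data": {
  "increments": [
    [[0,-0.6,0],[0,0,0]],
    [[0,-1.2,0],[0,0,0]],
    [[0,-1.8,0],[0,0,0]],
    [[0,-2.2,0],[0,0,0]],
    [[0,-2.5,0],[0,0,0]],
    [[0,-2.6,0],[0,0,0]],
    [[0,-2.6,0],[0,0,0]],
    [[0.2,-2.6,0],[0,0,0]],
    [[0.3,-2.6,0],[0,0,0]],
    [[0.5,-2.6,0],[0,0,0]]
  ]
}}

```text
clock: 38.0
tool_pos: [0.5903, 0.0174, 0.3838]
eef_rot: [0.756, 0.654, -0.004, -0.001]
contact_force: [-0.1, -0.3, -4.0]
opening: 0.305
finger_force: 18.1
```

Emit:
{"op": "step_arm", "data": {
  "increments": [
    [[0.6,-2.6,0],[0,0,0]],
    [[0.6,-2.6,0],[0,0,0]],
    [[0.6,-2.6,0],[0,0,0]],
    [[0.6,-2.4,0],[0,0,0]],
    [[0.6,-2.2,0],[0,0,0]],
    [[0.5,-2,0],[0,0,0]],
    [[0.5,-1.6,0],[0,0,0]],
    [[0.4,-1.2,0],[0,0,0]],
    [[0.2,-0.7,0],[0,0,0]],
    [[0,-0.3,0],[0,0,0]]
  ]
}}

```text
clock: 39.0
tool_pos: [0.6376, -0.1617, 0.3844]
eef_rot: [0.756, 0.655, -0.003, -0.001]
contact_force: [0.2, -0.1, -3.3]
opening: 0.301
finger_force: 18.1
```

```bash
cat > row.py <<'E'
from up import *
def tops(tag):
    o={}
    for n in('scene','side'):
        c=cal(n);p,d=r.snapshot(n);W=cloud(n,d,c);np.savez('pics/%s_%s.npz'%(n,tag),p=p,d=d,W=W);W=(W+[0,0,.0025 if n=='scene' else -.003]).reshape(-1,3)
        for nm,y,x in(('RF',-.327,.633),('RN',-.2515,.6362),('LN',-.0975,.6395),('LF',-.0228,.6424),('B',-.1745,.6378)):
            V=W[(np.hypot(W[:,0]-x,W[:,1]-y)<.03)&(W[:,2]>.195)&(W[:,2]<.235)]
            if len(V)>25:
                f=least_squares(lambda q:np.hypot(V[:,0]-q[0],V[:,1]-q[1])-.0125,[x,y],loss='soft_l1',f_scale=.002).x;m=(V.min(0)+V.max(0))[:2]/2
                o.setdefault(nm,[]).append(m);print(n,nm,len(V),'mid',m.round(4),'fit',f.round(4))
    return {k:np.mean(v,0) for k,v in o.items()}
E
python3 - <<'E'
from row import *
s,M=show();print(s['contact_force'],s['opening'])
print(tops('e'))
tp=s['tool_pos']
for n in('scene','side'):
    Z=np.load('pics/%s_e.npz'%n);W=(Z['W']+[0,0,.0025 if n=='scene' else -.003]).reshape(-1,3);q=Z['p'].reshape(-1,3).astype(int);zt=tp[2]+.033
    b=W[(np.hypot(W[:,0]-tp[0],W[:,1]-tp[1])<.045)&(W[:,2]<zt-.08)&(W[:,2]>zt-.135)]
    if len(b)>20:print(n,len(b),'body-tcp',(least_squares(lambda x:np.hypot(b[:,0]-x[0],b[:,1]-x[1])-.03,tp[:2],loss='soft_l1',f_scale=.002).x-tp[:2]).round(4))
E
```

```text
39.0 tcp [ 0.6376 -0.1617  0.3844] d [-0.005 -0.002 -1.   ] y [ 0.99  -0.142 -0.005] q [ 0.19  0.62 -0.03  1.23  0.02  1.3   0.02]
[ 0.16881381 -0.09610543 -3.26607196] 0.30076165083614803
scene RF 73 mid [ 0.6322 -0.3243] fit [ 0.6326 -0.3246]
scene RN 69 mid [ 0.638  -0.2477] fit [ 0.6366 -0.2487]
scene LN 84 mid [ 0.6391 -0.0952] fit [ 0.6391 -0.0946]
scene LF 87 mid [ 0.6423 -0.0178] fit [ 0.6423 -0.0194]
side RF 110 mid [ 0.6342 -0.3288] fit [ 0.6342 -0.329 ]
side RN 107 mid [ 0.6359 -0.2557] fit [ 0.6376 -0.2542]
side LN 74 mid [ 0.6381 -0.0987] fit [ 0.6413 -0.0995]
side LF 82 mid [ 0.644  -0.0249] fit [ 0.6438 -0.0239]
{'RF': array([ 0.63321076, -0.32653192]), 'RN': array([ 0.63694713, -0.2516837 ]), 'LN': array([ 0.63863952, -0.09691439]), 'LF': array([ 0.64314271, -0.02132921])}
scene 197 body-tcp [-0.0027  0.0025]
side 242 body-tcp [0.0007 0.0019]
```

The gap middle is confirmed at (0.638, -0.1743). I'll shift and descend.

Emit:
{"op": "step_arm", "data": {
  "increments": [
    [[0.05,-0.4,0],[0,0,0]],
    [[0.06,-0.6,0],[0,0,0]],
    [[0,-0.38,0],[0,0,0]],
    [[0,0,0],[0,0,0]],
    [[0,0,-0.8],[0,0,0]],
    [[0,0,-1.6],[0,0,0]],
    [[0,0,-1.8],[0,0,0]],
    [[0,0,-1.4],[0,0,0]],
    [[0,0,-0.8],[0,0,0]],
    [[0,0,-0.3],[0,0,0]]
  ]
}}

```text
clock: 40.1
tool_pos: [0.6383, -0.1746, 0.3166]
eef_rot: [0.755, 0.655, -0.003, -0.001]
contact_force: [-0.5, -0.4, -3.0]
opening: 0.299
finger_force: 18.1
```

```bash
python3 - <<'E'
from row import *
s,M=show();tp=s['tool_pos']
for n in('scene','side'):
    c=cal(n);p,d=r.snapshot(n)
    W=(cloud(n,d,c)+[0,0,.0025 if n=='scene' else -.003]).reshape(-1,3);zt=tp[2]+.033
    b=W[(np.hypot(W[:,0]-tp[0],W[:,1]-tp[1])<.045)&(W[:,2]<zt-.08)&(W[:,2]>max(zt-.135,.23))]
    print(n,len(b),'body',(least_squares(lambda x:np.hypot(b[:,0]-x[0],b[:,1]-x[1])-.03,tp[:2],loss='soft_l1',f_scale=.002).x).round(4) if len(b)>20 else '')
E
```

```text
40.1 tcp [ 0.6383 -0.1746  0.3166] d [-0.006 -0.002 -1.   ] y [ 0.99  -0.141 -0.006] q [ 0.21  0.67 -0.03  1.34  0.03  1.14  0.03]
scene 126 body [ 0.6355 -0.1719]
side 167 body [ 0.6389 -0.1725]
```

Emit:
{"op": "step_arm", "data": {
  "increments": [
    [[0.05,-0.15,-0.4],[0,0,0]],
    [[0,0,-1],[0,0,0]],
    [[0,0,-1.5],[0,0,0]],
    [[0,0,-1.7],[0,0,0]],
    [[0,0,-1.7],[0,0,0]],
    [[0,0,-1.6],[0,0,0]],
    [[0,0,-1.4],[0,0,0]],
    [[0,0,-1],[0,0,0]],
    [[0,0,-0.6],[0,0,0]],
    [[0,0,-0.3],[0,0,0]]
  ]
}}

```text
clock: 41.2
tool_pos: [0.6393, -0.1765, 0.2054]
eef_rot: [0.756, 0.655, -0.003, -0.001]
contact_force: [0.1, 0.3, -2.8]
opening: 0.3
finger_force: 18.1
```

Emit:
{"op": "step_arm", "data": {
  "increments": [
    [[0,0,-0.1],[0,0,0]],
    [[0,0,-0.1],[0,0,0]],
    [[0,0,-0.1],[0,0,0]],
    [[0,0,-0.1],[0,0,0]],
    [[0,0,-0.1],[0,0,0]],
    [[0,0,-0.05],[0,0,0]],
    [[0,0,0],[0,0,0]],
    [[0,0,0],[0,0,0]],
    [[0,0,0],[0,0,0]],
    [[0,0,0],[0,0,0]]
  ]
}}

```text
clock: 42.2
tool_pos: [0.6393, -0.1765, 0.2004]
eef_rot: [0.756, 0.655, -0.002, -0.0]
contact_force: [-0.1, 0.4, -4.3]
opening: 0.301
finger_force: 18.1
```

Emit:
{"op": "step_arm", "data": {
  "increments": [
    [[0,0,-0.1],[0,0,0]],
    [[0,0,-0.1],[0,0,0]],
    [[0,0,-0.1],[0,0,0]],
    [[0,0,-0.1],[0,0,0]],
    [[0,0,-0.1],[0,0,0]],
    [[0,0,-0.1],[0,0,0]],
    [[0,0,-0.05],[0,0,0]],
    [[0,0,-0.05],[0,0,0]],
    [[0,0,0],[0,0,0]],
    [[0,0,0],[0,0,0]]
  ]
}}

```text
clock: 43.2
tool_pos: [0.6393, -0.1765, 0.1934]
eef_rot: [0.756, 0.655, -0.002, -0.0]
contact_force: [-0.6, -0.0, -4.5]
opening: 0.301
finger_force: 18.1
```

Emit:
{"op": "step_arm", "data": {
  "increments": [
    [[0,0,-0.05],[0,0,0]],
    [[0,0,-0.05],[0,0,0]],
    [[0,0,-0.05],[0,0,0]],
    [[0,0,-0.04],[0,0,0]],
    [[0,0,0],[0,0,0]],
    [[0,0,0],[0,0,0]],
    [[0,0,0],[0,0,0]],
    [[0,0,0],[0,0,0]],
    [[0,0,0],[0,0,0]],
    [[0,0,0],[0,0,0]]
  ]
}}

```text
clock: 44.2
tool_pos: [0.6394, -0.1765, 0.1918]
eef_rot: [0.756, 0.655, -0.002, -0.0]
contact_force: [-1.1, 1.1, 2.3]
opening: 0.297
finger_force: 18.4
```

Light contact (about 5 N). Open, then rise.

Emit:
{"op": "step_arm", "data": {
  "increments": [
    [[0,0,0],[0,0,0]],
    [[0,0,0],[0,0,0]],
    [[0,0,0],[0,0,0]],
    [[0,0,0],[0,0,0]],
    [[0,0,0],[0,0,0]],
    [[0,0,0],[0,0,0]],
    [[0,0,0],[0,0,0]],
    [[0,0,0.5],[0,0,0]],
    [[0,0,1],[0,0,0]],
    [[0,0,1.5],[0,0,0]]
  ],
  "fingers": 1
}}

```text
clock: 45.2
tool_pos: [0.6389, -0.1764, 0.2218]
eef_rot: [0.756, 0.655, -0.003, -0.001]
contact_force: [0.8, 0.6, 0.4]
opening: 0.999
finger_force: 0.0
```

Emit:
{"op": "step_arm", "data": {
  "increments": [
    [[0,0,2],[0,0,0]],
    [[0,0,2.5],[0,0,0]],
    [[0,0,2.5],[0,0,0]],
    [[0,0,2],[0,0,0]],
    [[-2,0,1],[0,0,0]],
    [[-2.5,0,0],[0,0,0]],
    [[-3,0,0],[0,0,0]],
    [[-3,0,0],[0,0,0]],
    [[-2,0,0],[0,0,0]],
    [[-1,0,0],[0,0,0]]
  ]
}}

```text
clock: 46.2
tool_pos: [0.5027, -0.1768, 0.3226]
eef_rot: [0.756, 0.655, -0.002, -0.0]
contact_force: [0.6, 0.3, 0.3]
opening: 1.001
finger_force: 0.0
```

```bash
python3 - <<'E'
from row import *
s,M=show();t=tops('f');print({k:v.round(4).tolist() for k,v in t.items()})
Z=[np.load('pics/%s_f.npz'%n)['p'] for n in('scene','side')]
a=cv2.resize(Z[0][130:330,160:440,::-1],(480,343),interpolation=cv2.INTER_CUBIC);b=cv2.resize(Z[1][130:330,190:400,::-1],(320,343),interpolation=cv2.INTER_CUBIC);cv2.imwrite('pics/fin.png',np.hstack([a,b[:, :320]]))
E
```

```text
46.2 tcp [ 0.5027 -0.1768  0.3226] d [-0.004 -0.003 -1.   ] y [ 0.99  -0.143 -0.003] q [ 0.28  0.46 -0.05  1.73  0.03  0.95  0.08]
scene RF 74 mid [ 0.6333 -0.325 ] fit [ 0.6332 -0.3251]
scene RN 75 mid [ 0.6372 -0.2481] fit [ 0.6366 -0.249 ]
scene LN 83 mid [ 0.6385 -0.095 ] fit [ 0.6391 -0.0948]
scene LF 80 mid [ 0.6414 -0.0203] fit [ 0.6425 -0.0196]
scene B 75 mid [ 0.6382 -0.1716] fit [ 0.637  -0.1715]
side RF 105 mid [ 0.6345 -0.3291] fit [ 0.6341 -0.3292]
side RN 103 mid [ 0.6372 -0.2541] fit [ 0.6374 -0.2535]
side LN 77 mid [ 0.6416 -0.1001] fit [ 0.641  -0.0995]
side LF 27 mid [ 0.6402 -0.0248] fit [ 0.6429 -0.0231]
side B 97 mid [ 0.6389 -0.1765] fit [ 0.6385 -0.1759]
{'RF': [0.6339, -0.3271], 'RN': [0.6372, -0.2511], 'LN': [0.64, -0.0975], 'LF': [0.6408, -0.0225], 'B': [0.6385, -0.174]}
```

View pics/fin.png

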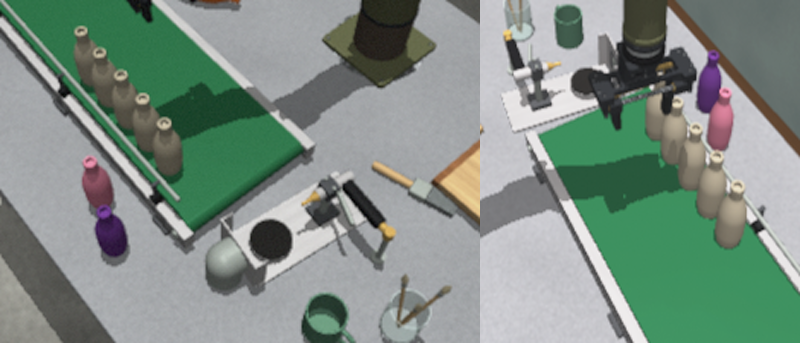

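The bottle stands upright in the gap at (0.6385, -0.174). The target was (0.6385, -0.1743) and both neighbours are where they were. The row is even, the trigger is released, the bystanders are in place and the arm is clear, so I'll hand it in.

```bash
python3 -c "
from plant import r
print(r.finish_job())"
```

```text
the job is handed in; nothing more can be done
None
```

The job is handed in at about 46 s: I blew off the bottle on the pad with a full trigger squeeze of roughly a second and stood it back in the gap (within about 1 mm by the cameras), after first standing it on the free belt to regrip it by the neck.

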